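Take the dough paddle off its wire peg and stand it in the rack

TASK

Take the small wooden paddle off the springy wire peg, gently and without forcing or straining the wire: lift its slotted end just enough to clear the upturned tip while sliding it off the end. Then stand it upright, blade down and fully home, roughly centred in the empty slot of the board rack, let go, and leave everything else where it is.

Things in the scene. Friction and masses are not known exactly. Their poses are not given: they have to be found in the camera images.
- paddle: Loose wooden dough paddle with a red stripe, 9 mm thick (its x), 90 to 155 g, hanging on the peg at the start. Origin: centre of its lower edge; z up to the neck, y across its width. Blade 80 mm wide from z = 0 to 95 mm; neck 44 mm wide from 95 to 160 mm. The two faces are alike.
- paddle_slot (a point): Centre of the paddle's hanging slot, 138.5 mm above its lower edge; axes as the paddle. The slot goes right through the neck along x: 12 mm wide, 23 mm high (z = 127 to 150 mm on the paddle). The neck can be pinched here from above by its two side edges, 44 mm apart.
- stand: Fixed utensil stand: dark wooden foot 130 x 110 x 14 mm and a steel post 16 mm thick, 105 mm high. Origin: under the post, on the table; its x points the way the peg points, z up. The wire on it gives like a spring at the post's top: about 3.5 N per mm up or down at the peg's tip, 8 N per mm near its root, 12 N per mm lengthways. At most 7 N may be put on the stand and wire.
- peg_root (a point): Where the 6 mm round wire, risen from the post, turns to run out along the stand's x as a peg: a point on its centre line, 205 mm above the table; axes as the stand. From here it is straight and level for 45 mm, and the paddle hangs 20 to 32 mm out.
- peg_knee (a point): Point on the stand's frame, 45 mm out along the peg. The wire's last 85 mm, from here on, are bent up or down by up to 11 degrees, differently every time and not measured. Its end turns up square to that part: tip 15 mm above the centre line, so 18 mm from the wire's underside to the tip, 5 mm less than the slot's height.
- rack: Fixed wooden rack, 150 (x) x 100 (y) mm, with two slots that run along its y, 70 mm apart; origin at the centre of its underside. Each slot is 13 mm wide between walls from 12 mm (its floor) to 42 mm high, with flared lips above that open to about 30 mm at a height of 57 mm.
- empty_slot (a point): Centre of the floor of the rack's empty slot, 12 mm above the table; axes as the rack (y along the slot, z up). The paddle's lower edge ends here; its width goes along the slot, either way round.
- green_board: Loose green board 85 x 105 x 10 mm standing in the rack's other slot; origin at its lower edge. To be left alone.
- rolling_pin: Rolling pin, 380 mm long, 40 mm thick, lying along its y; to be left alone.
- pastry_wheel: Pastry wheel with a wooden handle, about 170 mm long, lying along its x; to be left alone.
- round_cutter: Round steel cutter, 60 mm across, 30 mm high; to be left alone.
- square_cutter: Square red cutter, 55 mm wide, 25 mm high; to be left alone.
- jam_jar: Jar with a red cap, 66 mm across, 90 mm high; to be left alone.
- mug: Blue mug, 80 mm across, 90 mm high; to be left alone.

How it is judged:
By the outcome, as a careful person would: the job done as asked, in the order asked, and still so for the second after the job is handed in, with the robot touching nothing.
It also fails if it takes over 64 s, if anything falls off the work surface, if the arm or the gripper's body presses on something with over 40 N, if the wrist force passes 120 N, or if a joint passes its speed limit or range.

ROBOT

A 6-joint arm with a two-finger parallel gripper is mounted at the origin on the work surface. World frame = base frame: x ahead of the robot, y to its left, z up, the work surface at z = 0. Lengths are in m, angles in rad, forces in N, time in s.
With the tool pointing down it reaches from about 0.425 to 0.95 m from the base axis. Payload 3.5 kg.
Tool frame: the origin (TCP) lies at the very end of the fingers, on their centre line; the grasp point (between the pads) lies 19 mm behind it; z points along the fingers, y is the direction in which the jaws open and shut (so a half turn about z gives the same grasp; the last joint's range is limited). The gripper opens to 85 mm and grips with 20 to 120 N. Pads are 22 mm wide; open, the fingers measure 114 mm over their backs; the gripper's body (76 mm by 85 mm) begins 54 mm behind the grasp point. The pads swing forward as they close: fully open they stand 13 mm farther back than shut.
Start: joints at [1.064, 0.286, 1.577, -0, 1.279, -0.15], TCP at [0.236, 0.632, 0.231] pointing down, gripper open.
Joint ranges: [-2.77, 2.77], [-0.9, 2.22], [0.21, 2.48], [-1.53, 4.67], [0.24, 2.81], [-2.84, 2.84]. Speed limits (rad/s): [2.79, 2.79, 3.14, 3.14, 3.14, 3.14].

INTERFACE

Orientations are given as a unit quaternion [x, y, z, w].
In Python, from plant import get_state, read_camera, get_calibration, ticket, search_frame, cut_out, pinpoint gives the robot as it stands.
- The arm moves only by the tool move_arm, never from a script. Its argument "plan" is a list that holds one entry, the list of rows, each a list of 7 numbers: the turn, a rotation vector about the tool's x, y, z in degrees, then the shift along the tool's x, y, z in m, then the finger opening in m, from 0 to 0.0854. In form: [[[ax, ay, az, x, y, z, hand], ...]]. A call has exactly 5 rows; each row is the pose to reach, as a shift and turn from the pose measured when the call began, along the tool's axes at that moment; what a row does not reach only later rows make up. A row lasts 1/8 s, in which the tool goes at most 62.5 mm and 10.7 degrees, less where a joint would pass 70% of its speed; a pose out of reach is approached as far as the arm can. A call with a gripper value outside its range is refused whole. The fingers move at their own pace and stop on an object; "force" is the grip in N (left out, the last holds). Time passes only in rows, so rows that repeat a pose let the fingers close, or fill a call up. It gives the time, the measured TCP pose, the force and the opening at its end, in the units of the state.
- get_state(): the state, without advancing time (a new reading comes with each control period).
- read_camera(name): name is "scene" or "top" or "wrist"; returns the picture (480x640x3 uint8, red, green, blue); there is no depth.
- get_calibration(name): a dict with "mtx" (3x3 intrinsics, pixels), "extrinsics" (4x4, takes a point from camera to world coordinates); the wrist camera has in their place "hand_eye" (4x4, takes a point from camera to tool coordinates, whose origin is the TCP and whose axes are the flange's). Camera axes: x right, y up, looking along -z (the intrinsics and any distortion apply to the point x, -y, -z); pixel columns grow to the right and rows downward; lengths in m; the calibration is good to about 2 mm. A picture is of the moment at which its call begins: read the wrist's pose just before it. get_calibration takes no time and is no camera call.
- ticket.sign_off(): hands the job in, once; it reports no verdict.
Trained networks look in the newest picture that a camera, given by its name, has taken for a name from the list of things; names that differ only in an ending like _2 or _b are one class to them, and where a whole thing is asked for, a point or a joint stands for the part that bears it (a point fixed in the world has none). Each returns a list of dicts, best first, with "p" (0 to 1); they miss things now and then, are a little off and sometimes report something else, mostly with a low value. They report only what shows in the picture. A call takes as long as a camera call.
- search_frame(camera, query): "centre" ([column, row] in pixels, amid what is visible of it).
- cut_out(camera, query): "pixels" (480x640 bool, what is visible of it) and "centre" ([column, row] in pixels, amid what is visible of it).
- pinpoint(camera, query): "centre" ([column, row] in pixels: a listed point, or the origin of a listed thing).
The state is a dict: "time": time; "qpos": joint angles; "dq": joint speeds; "joint_efforts": joint torques, N m; "eef_pos": TCP position; "tcp_rot": TCP orientation; "contact_force": force on the tool from outside, world axes, zero at the start; "wrist_torque": the same for the moment, N m; "opening": opening from 0.0 (shut) to 1.0 (fully open).
Only numpy, scipy, OpenCV 4.12 (cv2) and the standard library are available. Lean on these libraries where they do the work, as an engineer would, in place of code of your own. Each camera call takes 0.05 s, during which the arm holds its last target.

## Working session

There is one attempt and no reset: what is moved stays moved. The work goes in short steps, Python scripts to look and compute and a tool call to move; the robot and the scene stay as the last step left them, time stands still between calls to the robot, and variables do not carry over. Pictures are saved under pics/ and viewed, and the job is handed in when it is done.

Besides the shell and the picture viewer there is one more tool, called after "Call:" by a JSON object that holds its "op" and its "data", one argument or row to a line. move_arm: Moves the arm, as the interface text tells. Its arguments: {"type":"object","properties":{"plan":{"type":"array","items":{"type":"array","items":{"type":"array","items":{"type":"number"}}}},"force":{"type":"number"}},"required":["plan"]}

```bash
ls; mkdir -p pics; python3 - <<'E'
from plant import *
import cv2,numpy as np
s=get_state();print({k:np.round(v,4).tolist() for k,v in s.items()})
for n in ["scene","top","wrist"]:
    im=read_camera(n);cv2.imwrite(f"pics/{n}0.png",im[:,:,::-1])
    print(n,{k:np.round(v,4).tolist() for k,v in get_calibration(n).items()})
E
```

```text
pics
{'time': 0.0, 'qpos': [1.064, 0.2872, 1.5782, -0.0, 1.2786, -0.15], 'dq': [-0.0021, -0.0003, 0.0021, -0.0003, -0.0001, -0.0009], 'joint_efforts': [-0.0001, -40.5983, -29.2628, -0.0001, 0.0057, -0.0], 'eef_pos': [0.2354, 0.6319, 0.2299], 'tcp_rot': [0.1775, 0.9841, -0.0011, -0.0004], 'contact_force': [-0.2202, 0.6691, -0.6144], 'wrist_torque': [0.0514, -0.009, -0.0042], 'opening': 1.0016}
scene {'mtx': [[498.9206, 0.0, 325.9797], [0.0, 498.9206, 236.7352], [0.0, 0.0, 1.0]], 'extrinsics': [[0.3743, -0.6505, 0.6608, 1.3084], [0.9273, 0.2599, -0.2694, -0.3229], [0.0035, 0.7136, 0.7005, 0.9487], [0.0, 0.0, 0.0, 1.0]]}
top {'mtx': [[575.5832, 0.0, 321.194], [0.0, 575.5832, 235.4535], [0.0, 0.0, 1.0]], 'extrinsics': [[0.0052, 0.9879, -0.1548, 0.3767], [-0.9999, 0.0065, 0.0079, -0.0104], [0.0088, 0.1548, 0.9879, 1.4523], [0.0, 0.0, 0.0, 1.0]]}
wrist {'mtx': [[357.6777, 0.0, 318.099], [0.0, 357.6777, 243.2284], [0.0, 0.0, 1.0]], 'hand_eye': [[0.0008, 0.9581, 0.2863, 0.0723], [1.0, -0.0006, -0.0007, -0.0006], [-0.0005, 0.2863, -0.9581, -0.1422], [0.0, 0.0, 0.0, 1.0]]}
```

View pics/scene0.png

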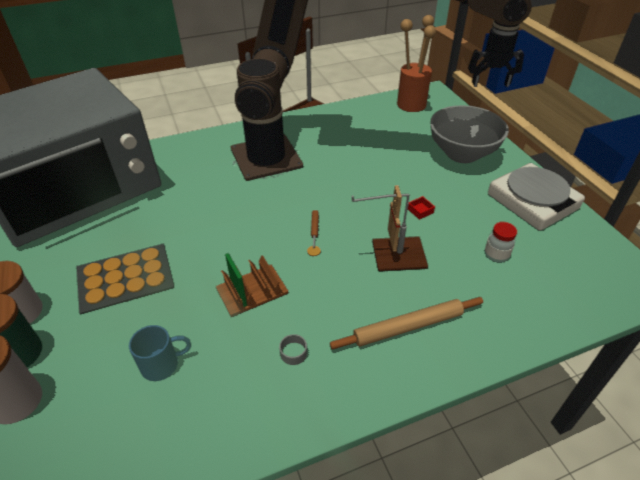

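View pics/top0.png

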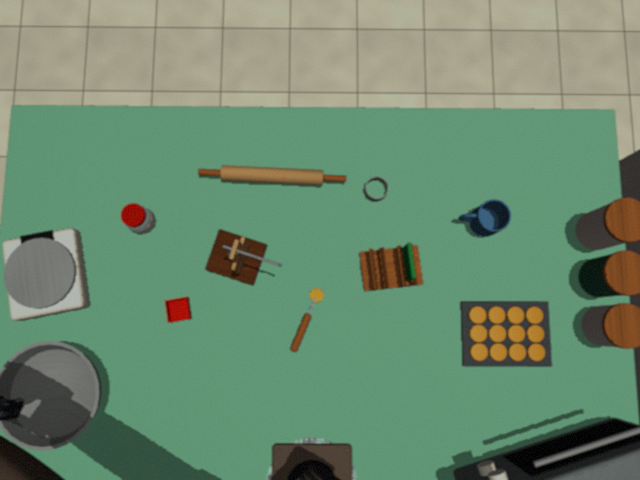

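View pics/wrist0.png

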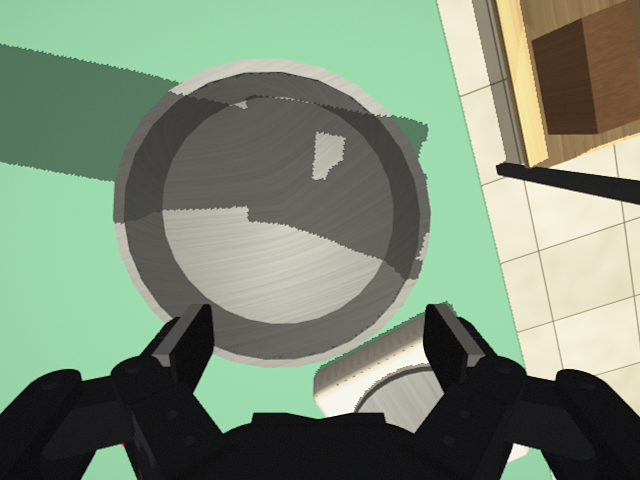

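```bash
cat > h.py <<'E'
from plant import *
import cv2,numpy as np
from scipy.spatial.transform import Rotation as R
C={n:get_calibration(n) for n in ["scene","top","wrist"]}
def ext(n,s=None):
    if n!="wrist": return np.array(C[n]["extrinsics"])
    T=np.eye(4);T[:3,:3]=R.from_quat(s["tcp_rot"]).as_matrix();T[:3,3]=s["eef_pos"]
    return T@np.array(C[n]["hand_eye"])
def dist(n):
    return next((np.array(v) for k,v in C[n].items() if k not in("mtx","extrinsics","hand_eye") and np.ndim(v)>0),None)
def ray(n,px,s=None):
    E=ext(n,s);u=cv2.undistortPoints(np.array([[px]],float),np.array(C[n]["mtx"]),dist(n))[0,0]
    d=E[:3,:3]@np.array([u[0],-u[1],-1]);return E[:3,3],d/np.linalg.norm(d)
def proj(n,P,s=None):
    E=ext(n,s);p=(np.asarray(P,float)-E[:3,3])@E[:3,:3];p=p*[1,-1,-1]
    return cv2.projectPoints(p.reshape(-1,1,3),np.zeros(3),np.zeros(3),np.array(C[n]["mtx"]),dist(n))[0][:,0]
def at_z(n,px,z,s=None):
    o,d=ray(n,px,s);return o+d*(z-o[2])/d[2]
def tri(rs):
    A=np.zeros((3,3));b=np.zeros(3)
    for o,d in rs:
        M=np.eye(3)-np.outer(d,d);A+=M;b+=M@o
    p=np.linalg.solve(A,b);return p,[np.linalg.norm((np.eye(3)-np.outer(d,d))@(p-o))*1000 for o,d in rs]
E
python3 - <<'E'
from h import *
np.set_printoptions(precision=4,suppress=True)
print([list(C[n].keys()) for n in C])
im={n:read_camera(n) for n in["scene","top"]}
for q in ["paddle","paddle_slot","stand","peg_root","peg_knee","rack","empty_slot","green_board"]:
    rs=[]
    for n in ["scene","top"]:
        r=pinpoint(n,q); 
        print(q,n,[(np.round(x["centre"],1).tolist(),round(x["p"],2)) for x in r[:2]])
        if r: rs.append(ray(n,r[0]["centre"]))
    if len(rs)==2: print("   ",*tri(rs))
for n,c in [("scene",(390,235)),("top",(245,258))]:
    x,y=c;cv2.imwrite(f"pics/{n}1.png",cv2.resize(im[n][y-60:y+60,x-80:x+80,::-1],None,fx=5,fy=5,interpolation=cv2.INTER_CUBIC))
E
```

```text
[['mtx', 'extrinsics'], ['mtx', 'extrinsics'], ['mtx', 'hand_eye']]
paddle scene [([387.6, 241.0], 0.74), ([399.9, 258.6], 0.59)]
paddle top [([247.8, 256.2], 0.56)]
    [0.5426 0.1568 0.0608] [np.float64(0.16219022093244234), np.float64(0.16219022093229563)]
paddle_slot scene [([397.9, 195.8], 0.67)]
paddle_slot top [([232.0, 250.1], 0.93), ([180.1, 311.2], 0.42)]
    [0.5385 0.1735 0.2005] [np.float64(1.3850212761276228), np.float64(1.385021276127729)]
stand scene [([399.4, 258.8], 0.67), ([408.9, 195.6], 0.17)]
stand top [([232.2, 257.4], 0.84)]
    [ 0.5469  0.2023 -0.0181] [np.float64(4.0663575170316415), np.float64(4.066357517031679)]
peg_root scene [([406.6, 198.9], 0.6)]
peg_root top [([224.8, 242.7], 0.58)]
    [0.5546 0.1891 0.1989] [np.float64(2.3618439401590936), np.float64(2.3618439401590576)]
peg_knee scene [([390.1, 194.8], 0.69), ([313.7, 236.0], 0.21)]
peg_knee top [([244.1, 253.0], 0.96)]
    [0.5334 0.1502 0.2061] [np.float64(2.9815573937823285), np.float64(2.981557393782277)]
rack scene [([249.7, 293.4], 0.56)]
rack top [([388.3, 268.9], 0.96)]
    [ 0.5195 -0.1982 -0.0109] [np.float64(4.572200251593699), np.float64(4.572200251593522)]
empty_slot scene [([265.7, 278.1], 0.68), ([239.0, 292.5], 0.24)]
empty_slot top [([378.1, 267.1], 0.73)]
    [ 0.5213 -0.1611  0.0322] [np.float64(2.0744711015488417), np.float64(2.0744711015488844)]
green_board scene [([237.8, 293.5], 0.62)]
green_board top [([402.6, 264.5], 0.85)]
    [ 0.5289 -0.2295  0.0137] [np.float64(2.7803478597806723), np.float64(2.7803478597806928)]
```

View pics/scene1.png

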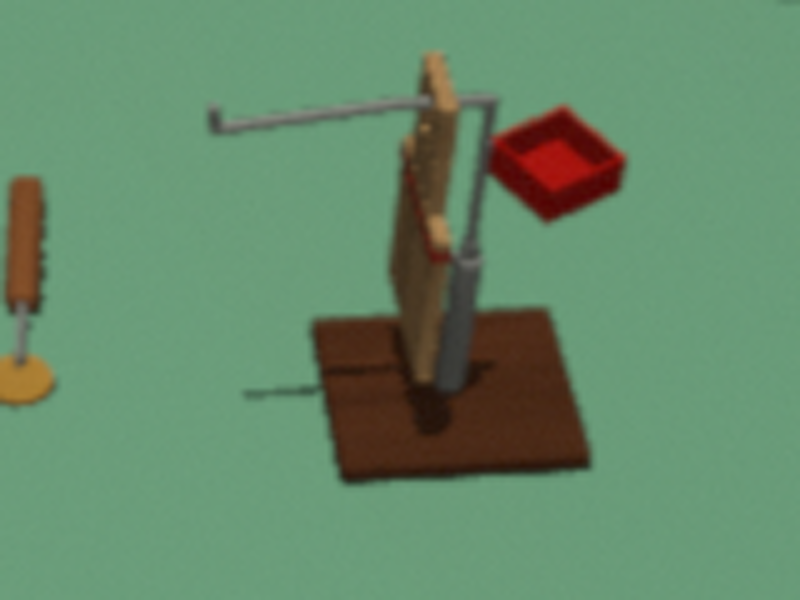

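View pics/top1.png

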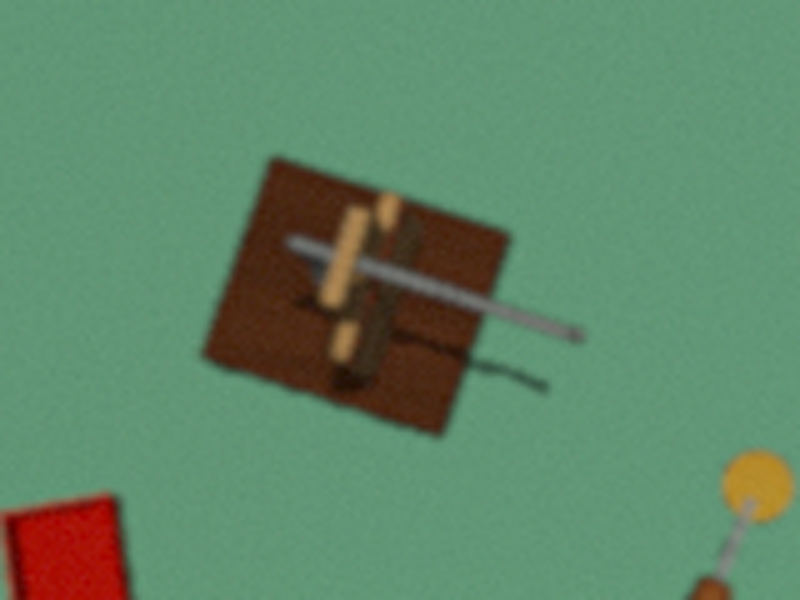

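```bash
python3 - <<'E'
from h import *
np.set_printoptions(precision=4,suppress=True)
t=lambda x,y:(x/5+165,y/5+198)
s=lambda x,y:(x/5+310,y/5+175)
cor=[at_z("top",t(*c),.014) for c in [(275,157),(510,235),(443,435),(205,355)]]
cor2=[at_z("scene",s(*c),.014) for c in [(588,462),(345,475),(315,320),(548,310)]]
print(np.array(cor),"\n",np.array(cor2))
for c in(cor,cor2): 
  c=np.array(c);e=c[1]-c[0]+c[2]-c[3];print("ctr",c.mean(0),"len",np.linalg.norm(e)/2,"yaw",np.degrees(np.arctan2(e[1],e[0])))
a=at_z("top",t(290,240),.205);b=at_z("scene",s(494,100),.205);print("root",a,b)
e,r=tri([ray("top",t(574,337)),ray("scene",s(216,127))]);print("elbow",e,r)
tp,r=tri([ray("top",t(580,337)),ray("scene",s(215,106))]);print("tip",tp,r)
d=e-a;print(np.degrees(np.arctan2(d[1],d[0])),np.linalg.norm(d[:2]))
d=e-b;print(np.degrees(np.arctan2(d[1],d[0])),np.linalg.norm(d[:2]))
E
```

```text
[[0.6159 0.2342 0.014 ]
 [0.5768 0.1146 0.014 ]
 [0.4759 0.146  0.014 ]
 [0.5152 0.266  0.014 ]] 
 [[0.6239 0.233  0.014 ]
 [0.5862 0.1154 0.014 ]
 [0.4811 0.1496 0.014 ]
 [0.5205 0.2687 0.014 ]]
ctr [0.546  0.1902 0.014 ] len 0.12599598709786583 yaw -108.11976559547814
ctr [0.5529 0.1917 0.014 ] len 0.12450104341729497 yaw -108.02723703453086
root [0.5474 0.194  0.205 ] [0.5497 0.1941 0.205 ]
elbow [0.5071 0.0709 0.1936] [np.float64(0.8857441216949772), np.float64(0.8857441216949112)]
tip [0.5064 0.0687 0.2063] [np.float64(2.2110851897868615), np.float64(2.2110851897868637)]
-108.11589631661566 0.12953463208138738
-109.06308262939817 0.13030963168050974
```

```bash
cat >> h.py <<'E'
np.set_printoptions(precision=4,suppress=True)
def down(yaw,tilt=(0,0)):
    # tool x along yaw (deg), z down; then tilt degrees about tool x, tool y
    M=np.column_stack([[np.cos(np.radians(yaw)),np.sin(np.radians(yaw)),0],[np.sin(np.radians(yaw)),-np.cos(np.radians(yaw)),0],[0,0,-1]])
    return M@R.from_euler('XY',tilt,degrees=True).as_matrix()
def rel(pos,Rt,s=None):
    s=s or get_state();R0=R.from_quat(s["tcp_rot"]).as_matrix()
    v=np.degrees(R.from_matrix(R0.T@Rt).as_rotvec());d=R0.T@(np.array(pos)-s["eef_pos"])
    print("now",s["eef_pos"],"t",s["time"],"F",s["contact_force"],"open",s["opening"],"\n turn",np.round(v,2),np.linalg.norm(v).round(1),"shift",np.round(d,4),np.linalg.norm(d).round(4))
    return v,d
E
python3 - <<'E'
from h import *
rel([.40,.38,.36],down(115));rel([.5,.06,.33],down(72))
E
```

```text
now [0.2357 0.6325 0.2313] t 1.05 F [-0.6975 -0.3771 -0.1977] open 0.9985187918849487 
 turn [ 0.    0.   44.56] 44.6 shift [-0.2421 -0.1792 -0.1287] 0.3275
now [0.2357 0.6325 0.2313] t 1.05 F [-0.6975 -0.3771 -0.1977] open 0.9985187918849487 
 turn [ 0.    0.   87.56] 87.6 shift [-0.4476 -0.4441 -0.0987] 0.6382
```

Call:
{"op": "move_arm", "data": {
  "plan": [
    [[0,0,9,-0.03,-0.02,-0.04,0.0854],[0,0,18,-0.08,-0.06,-0.08,0.0854],[0,0,27,-0.13,-0.1,-0.11,0.0854],[0,0,36,-0.18,-0.14,-0.125,0.0854],[0,0,44.5,-0.23,-0.18,-0.13,0.0854]]
  ]
}}

```text
time: 1.68
eef_pos: [0.3764, 0.4037, 0.3599]
tcp_rot: [0.539, 0.842, 0.002, 0.001]
contact_force: [0.4, 0.1, 0.3]
opening: 0.999
```

```bash
python3 - <<'E'
from h import *
rel([.50,.06,.33],down(72))
E
```

```text
now [0.3764 0.4037 0.3599] t 1.675 F [0.4089 0.133  0.3349] open 0.9985158658749227 
 turn [ 0.17 -0.1  42.81] 42.8 shift [-0.3638 -0.0321  0.0296] 0.3665
```

Call:
{"op": "move_arm", "data": {
  "plan": [
    [[0,0,9,-0.06,-0.005,0.0,0.0854],[0,0,18,-0.12,-0.01,0.005,0.0854],[0,0,27,-0.18,-0.015,0.01,0.0854],[0,0,36,-0.24,-0.02,0.015,0.0854],[0,0,43,-0.3,-0.025,0.02,0.0854]]
  ]
}}

```text
time: 2.3
eef_pos: [0.48, 0.1191, 0.3399]
tcp_rot: [0.811, 0.585, 0.002, 0.0]
contact_force: [1.2, 0.0, -0.4]
opening: 1.002
```

```bash
python3 - <<'E'
from h import *
s=get_state();print(s["eef_pos"],s["tcp_rot"],s["qpos"],s["dq"])
im=read_camera("wrist");cv2.imwrite("pics/w1.png",im[:,:,::-1])
s=get_state();np.save("w1.npy",s,allow_pickle=True);print(s["eef_pos"])
E
```

```text
[0.48   0.1191 0.3399] [0.8112 0.5847 0.0022 0.0004] [ 0.0367 -0.1893  1.8751  0.0019  1.4517  0.3581] [-0.9695  0.0765  0.0064  0.0025 -0.0857  0.0012]
[0.4818 0.1129 0.3387]
```

View pics/w1.png

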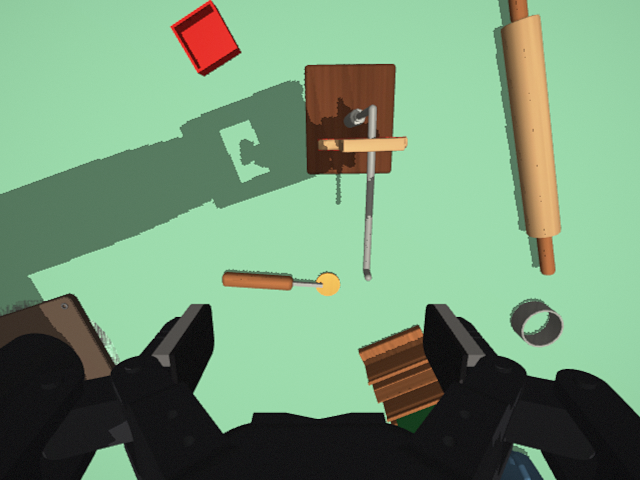

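```bash
python3 - <<'E'
from h import *
v,d=rel([.62,.09,.30],down(72,(45,0)))
for k in range(1,6): print(np.round(v*k/5,1),np.round(d*k/5,3))
E
```

```text
now [0.4818 0.1129 0.3387] t 2.35 F [ 2.2254 -3.0787 -0.4588] open 1.0011804409133507 
 turn [45.25 -0.23 -0.95] 45.3 shift [0.0233 0.138  0.0393] 0.1453
[ 9.1 -0.  -0.2] [0.005 0.028 0.008]
[18.1 -0.1 -0.4] [0.009 0.055 0.016]
[27.2 -0.1 -0.6] [0.014 0.083 0.024]
[36.2 -0.2 -0.8] [0.019 0.11  0.031]
[45.3 -0.2 -0.9] [0.023 0.138 0.039]
```

Call:
{"op": "move_arm", "data": {
  "plan": [
    [[10.5,0,-0.2,0.005,0.03,0.0,0.0854],[21,0,-0.4,0.01,0.065,0.01,0.0854],[31.5,0,-0.6,0.015,0.1,0.02,0.0854],[42,0,-0.8,0.02,0.13,0.03,0.0854],[45,0,-1,0.023,0.138,0.039,0.0854]]
  ]
}}

```text
time: 2.98
eef_pos: [0.6216, 0.0886, 0.2944]
tcp_rot: [0.747, 0.542, -0.225, -0.312]
contact_force: [-0.2, 0.1, -0.2]
opening: 0.999
```

```bash
python3 - <<'E'
from h import *
read_camera("top");read_camera("top")
s=get_state();print(s["eef_pos"],s["tcp_rot"],s["qpos"],s["dq"])
im=read_camera("wrist");cv2.imwrite("pics/w2.png",im[:,:,::-1])
np.save("w2.npy",s,allow_pickle=True)
E
```

```text
[0.6205 0.0893 0.2953] [ 0.7472  0.5425 -0.2247 -0.3113] [-0.085   0.544   1.2525  0.1917  2.1113  0.2623] [ 0.014  -0.0959  0.0156 -0.0032  0.0007  0.0013]
```

View pics/w2.png

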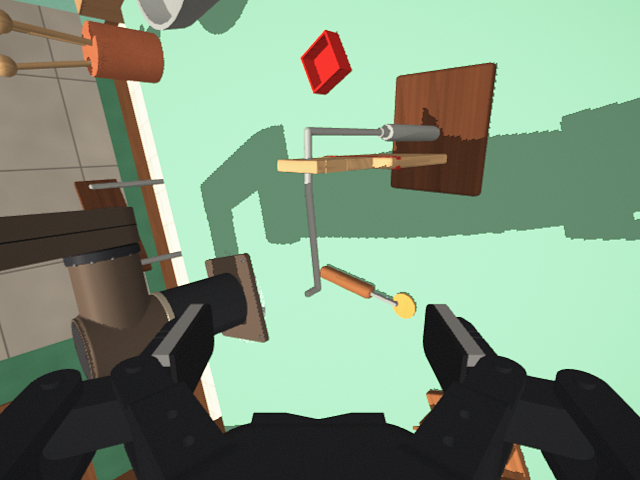

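```bash
python3 - <<'E'
import cv2
a=cv2.imread("pics/w2.png");b=cv2.imread("pics/w1.png")
cv2.imwrite("pics/w2z.png",cv2.resize(a[118:302,262:352],None,fx=3.2*1,fy=3.2,interpolation=cv2.INTER_CUBIC))
c=cv2.resize(a[120:220,260:390],None,fx=6,fy=6,interpolation=cv2.INTER_CUBIC);cv2.imwrite("pics/w2a.png",c)
c=cv2.resize(a[215:305,270:390],None,fx=6,fy=6,interpolation=cv2.INTER_CUBIC);cv2.imwrite("pics/w2b.png",c)
c=cv2.resize(b[95:195,310:420],None,fx=6,fy=6,interpolation=cv2.INTER_CUBIC);cv2.imwrite("pics/w1a.png",c)
c=cv2.resize(b[190:290,310:420],None,fx=6,fy=6,interpolation=cv2.INTER_CUBIC);cv2.imwrite("pics/w1b.png",c)
E
```

```text
(no output)
```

View pics/w2a.png

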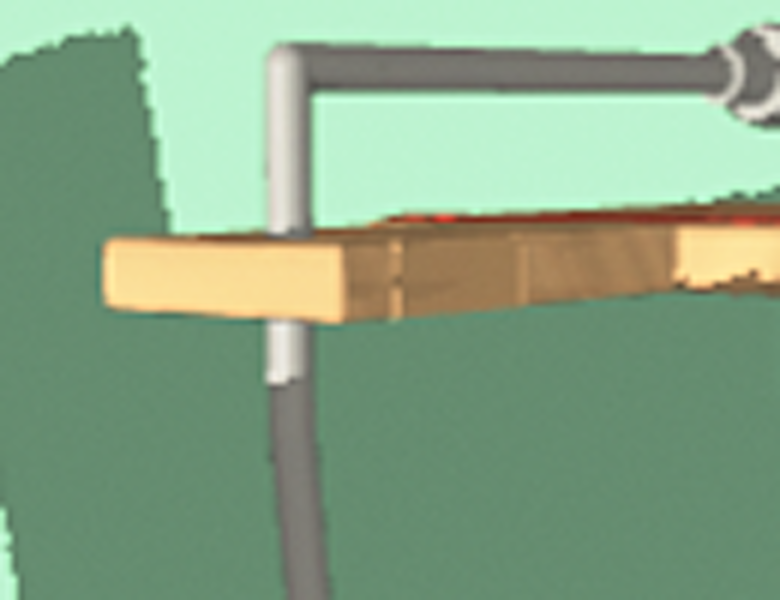

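View pics/w2b.png

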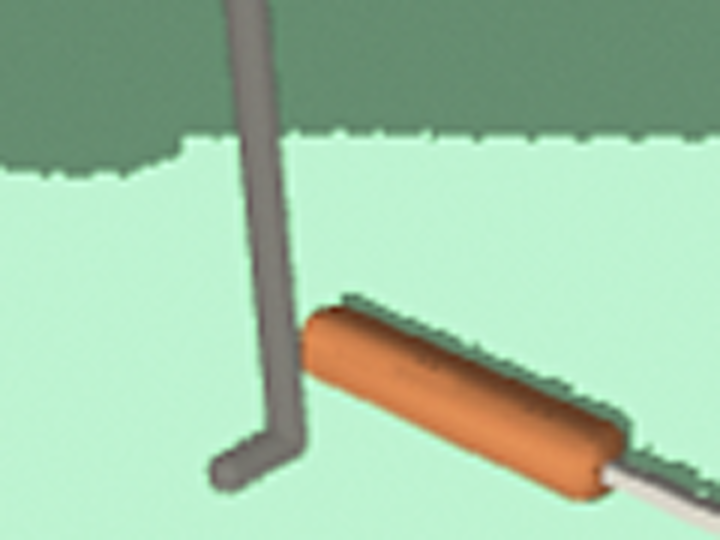

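View pics/w1a.png

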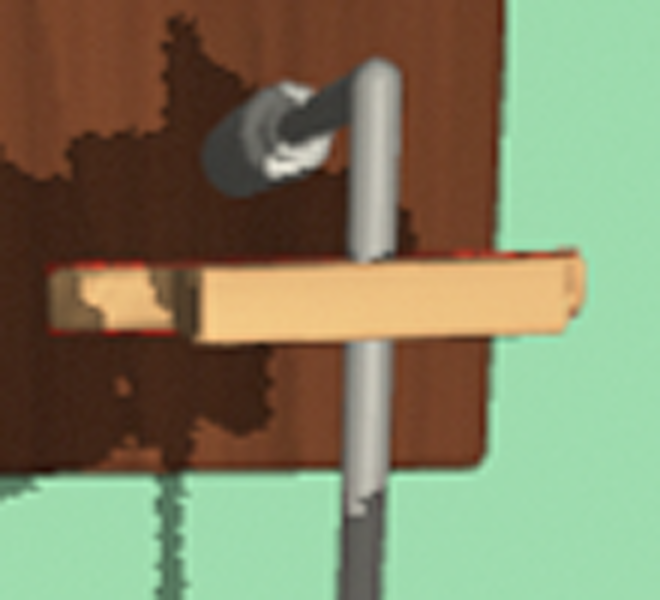

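View pics/w1b.png

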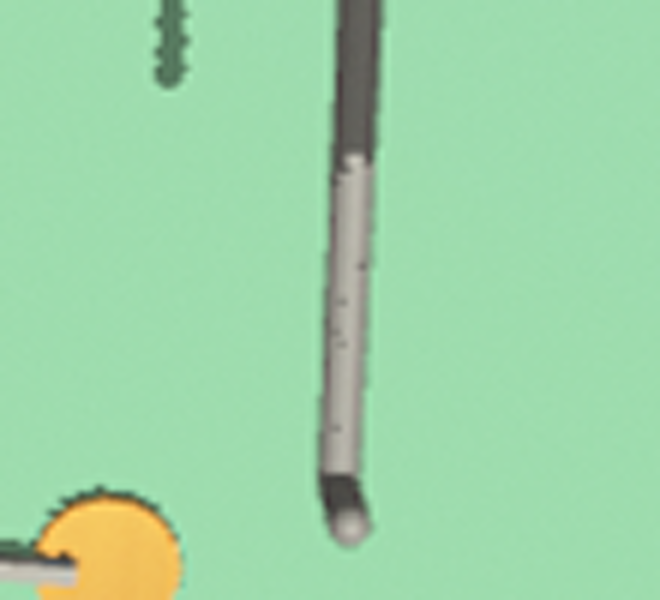

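```bash
cat > fit.py <<'E'
from h import *
from scipy.optimize import least_squares
s2=np.load("w2.npy",allow_pickle=True).item()
s1=dict(s2);s1.update(eef_pos=np.array([.48,.1191,.3399]),tcp_rot=np.array([.8112,.5847,.0022,.0004]))
# features: root, elbow, tip, p(30mm out),  in px
t=lambda x,y:(x/5+165,y/5+198)
sc=lambda x,y:(x/5+310,y/5+175)
obs=[("wrist",s2,2.,{"root":(308.2,131.3),"elbow":(317.3,287.8),"tip":(307.8,294.2)},.7),
("wrist",s1,5.,{"root":(373,107.5),"elbow":(366.7,269.7),"tip":(368.2,278)},.7),
("top",None,2.,{"root":t(290,240),"elbow":t(574,337)},.6),
("scene",None,2.,{"root":sc(494,101),"elbow":sc(217,127),"tip":sc(214,107)},.6)]
def wire(x,y,yaw,b):
    p=np.array([np.cos(yaw),np.sin(yaw),0]);z=np.array([0,0,1.]);r=np.array([x,y,.205])
    k=r+.045*p;u=np.cos(b)*p+np.sin(b)*z;n=-np.sin(b)*p+np.cos(b)*z
    e=k+.085*u
    return {"root":r,"knee":k,"elbow":e,"tip":e+.0135*n}
def res(q):
    w=wire(*q[:4]);out=[]
    for i,(n,s,sig,f,px) in enumerate(obs):
        off=q[4+3*i:7+3*i]
        for k,c in f.items(): out+=list((proj(n,w[k]-off,s)[0]-c)/px)
        out+=list(off/(sig*1e-3))
    return np.array(out)
q0=np.r_[.5474,.194,np.radians(-108.1),-.13,np.zeros(12)]
r=least_squares(res,q0,x_scale=np.r_[.01,.01,.05,.05,np.full(12,.002)])
cov=np.linalg.inv(r.jac.T@r.jac);sd=np.sqrt(np.diag(cov))
print("root",r.x[:2],"yaw",np.degrees(r.x[2]),"bend",np.degrees(r.x[3]),"sd",sd[:2]*1000,np.degrees(sd[2:4]))
print(r.x[4:].reshape(-1,3)*1000,"\n",r.fun.round(1),wire(*r.x[:4]))
E
python3 fit.py
```

```text
root [0.5478 0.1937] yaw -107.80940658574508 bend -7.00920508785781 sd [1.3756 1.2279] [0.2396 0.5488]
[[ 0.105   0.6463  1.0608]
 [-0.4855 -0.2698 -1.5632]
 [ 0.7891  0.0897 -0.0311]
 [-0.8164 -0.6928  0.44  ]] 
 [-0.1 -0.2  1.3  0.1 -1.3  0.   0.1  0.3  0.5  0.3  0.1 -0.6  0.4  0.3
 -0.5 -0.1 -0.1 -0.3  0.3  0.3 -0.3 -0.6  0.4  0.  -0.  -0.2 -0.6 -0.2
  0.5  0.  -0.1 -0.4 -0.3  0.2] {'root': array([0.5478, 0.1937, 0.205 ]), 'knee': array([0.534 , 0.1509, 0.205 ]), 'elbow': array([0.5082, 0.0705, 0.1946]), 'tip': array([0.5077, 0.069 , 0.208 ])}
```

```bash
cat >> fit.py <<'E'
q=r.x;p=np.array([np.cos(q[2]),np.sin(q[2])]);yv=np.array([-p[1],p[0]])
c2=[(105,241),(345,235),(345,322),(106,306)]
c1=[(198,271),(572,260),(567,332),(200,342)]
for i,cc,o in((0,c2,(260,120)),(1,c1,(310,95))):
    n,s=obs[i][:2];P=np.array([at_z(n,(a/6+o[0],b/6+o[1]),.218-q[4+3*i+2],s)+q[4+3*i:7+3*i] for a,b in cc])
    L=P[:,:2]-q[:2];loc=np.c_[L@p,L@yv]*1000
    print(loc,loc.mean(0),P.mean(0))
    d=loc[1]-loc[0]+loc[2]-loc[3];print("len",np.linalg.norm(d)/2,"ang",np.degrees(np.arctan2(d[0],d[1])))
np.save("q.npy",q)
E
python3 fit.py
```

```text
root [0.5478 0.1937] yaw -107.80940658574508 bend -7.00920508785781 sd [1.3756 1.2279] [0.2396 0.5488]
[[ 0.105   0.6463  1.0608]
 [-0.4855 -0.2698 -1.5632]
 [ 0.7891  0.0897 -0.0311]
 [-0.8164 -0.6928  0.44  ]] 
 [-0.1 -0.2  1.3  0.1 -1.3  0.   0.1  0.3  0.5  0.3  0.1 -0.6  0.4  0.3
 -0.5 -0.1 -0.1 -0.3  0.3  0.3 -0.3 -0.6  0.4  0.  -0.  -0.2 -0.6 -0.2
  0.5  0.  -0.1 -0.4 -0.3  0.2] {'root': array([0.5478, 0.1937, 0.205 ]), 'knee': array([0.534 , 0.1509, 0.205 ]), 'elbow': array([0.5082, 0.0705, 0.1946]), 'tip': array([0.5077, 0.069 , 0.208 ])}
[[ 21.3613 -21.1695]
 [ 18.9407  22.9312]
 [ 28.8215  22.9094]
 [ 29.6547 -21.3972]] [24.6945  0.8185] [0.541  0.1699 0.218 ]
len 44.23353477393982 ang -2.10778709107529
[[ 22.3976 -22.5747]
 [ 21.5951  21.4665]
 [ 29.8055  21.3565]
 [ 30.5144 -22.2583]] [26.0782 -0.5025] [0.5394 0.169  0.218 ]
len 43.83456214826184 ang -0.9878600666459586
```

```bash
python3 - <<'E'
from h import *
a=get_state();b=get_state();print(a["eef_pos"]-b["eef_pos"])
v,d=rel([.5401,.1696,.31],down(73))
for k in range(1,6): print(np.round(v*k/5,1),np.round(d*k/5,3))
E
```

```text
[0. 0. 0.]
now [0.6201 0.0897 0.2981] t 3.125 F [-0.6913  0.8901  0.5829] open 1.0022378027312975 
 turn [-44.92  -0.57  -0.92] 44.9 shift [ 0.0512 -0.0797  0.0629] 0.1137
[-9.  -0.1 -0.2] [ 0.01  -0.016  0.013]
[-18.   -0.2  -0.4] [ 0.02  -0.032  0.025]
[-27.   -0.3  -0.6] [ 0.031 -0.048  0.038]
[-35.9  -0.5  -0.7] [ 0.041 -0.064  0.05 ]
[-44.9  -0.6  -0.9] [ 0.051 -0.08   0.063]
```

Call:
{"op": "move_arm", "data": {
  "plan": [
    [[-10.5,0,0,0.01,-0.018,0.013,0.0854],[-21,-0.2,-0.4,0.022,-0.037,0.028,0.0854],[-31.5,-0.4,-0.6,0.035,-0.056,0.044,0.0854],[-42,-0.5,-0.8,0.047,-0.074,0.058,0.0854],[-44.9,-0.6,-0.9,0.051,-0.08,0.063,0.0854]]
  ]
}}

```text
time: 3.75
eef_pos: [0.5369, 0.1716, 0.3146]
tcp_rot: [0.803, 0.596, 0.004, 0.003]
contact_force: [0.8, -0.4, -0.2]
opening: 1.004
```

```bash
python3 - <<'E'
from h import *
read_camera("top");read_camera("top")
s=get_state();print(s["eef_pos"],s["tcp_rot"],s["qpos"],s["dq"])
im=read_camera("wrist");cv2.imwrite("pics/w3.png",im[:,:,::-1])
np.save("w3.npy",s,allow_pickle=True)
cv2.imwrite("pics/w3a.png",cv2.resize(im[140:330,220:420,::-1],None,fx=3,fy=3,interpolation=cv2.INTER_CUBIC))
rel([.5401,.1696,.31],down(73))
E
```

```text
[0.5375 0.1712 0.314 ] [0.8028 0.5962 0.0026 0.0017] [ 0.1287 -0.0152  1.761  -0.0004  1.3896  0.4221] [-0.0372  0.0669 -0.0414 -0.0012  0.0137 -0.014 ]
now [0.5385 0.1704 0.3132] t 3.9 F [-1.1713  0.0746 -0.0466] open 0.9969484499672902 
 turn [ 0.25 -0.09  0.12] 0.3 shift [-0.0003  0.0017  0.0032] 0.0037
```

View pics/w3.png

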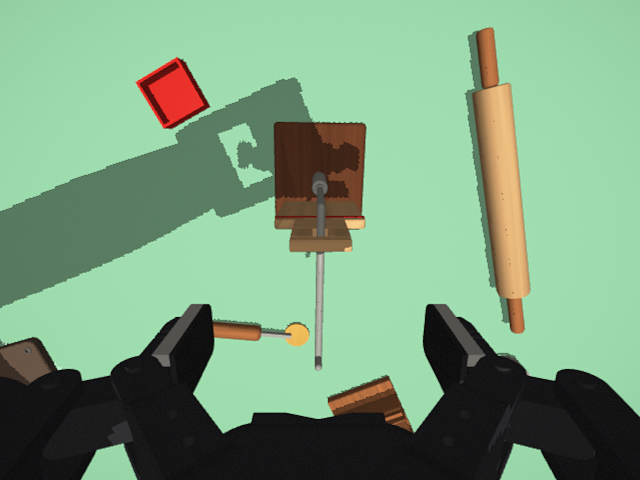

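View pics/w3a.png

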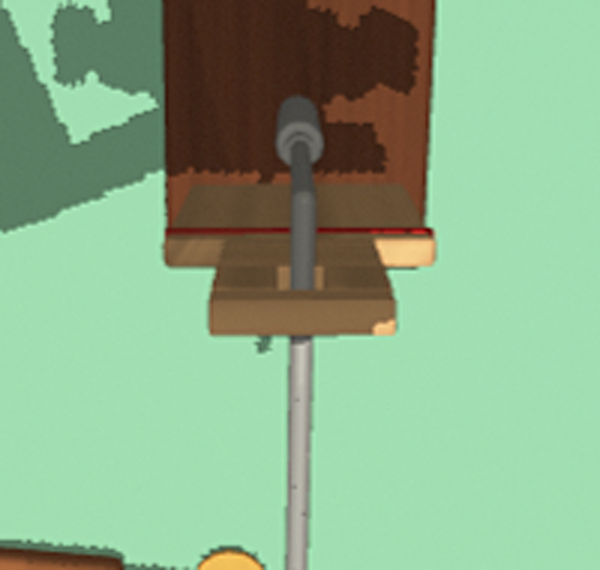

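```bash
python3 - <<'E'
from h import *
s=np.load("w3.npy",allow_pickle=True).item()
P=np.array([at_z("wrist",(a/3+220,b/3+140),.218,s) for a,b in [(209,293),(395,290),(397,333),(209,335)]])
print(P,P.mean(0))
d=P[1]-P[0]+P[2]-P[3];print(np.linalg.norm(d)/2,np.degrees(np.arctan2(d[1],d[0])))
rel([.5401,.1696,.1775],down(72.7))
E
```

```text
[[0.5213 0.1818 0.218 ]
 [0.5626 0.17   0.218 ]
 [0.5603 0.1598 0.218 ]
 [0.5182 0.1721 0.218 ]] [0.5406 0.1709 0.218 ]
0.04334824579336076 -16.073321256910774
now [0.5385 0.1704 0.3132] t 3.9 F [-1.1713  0.0746 -0.0466] open 0.9969484499672902 
 turn [ 0.25 -0.09  0.42] 0.5 shift [-0.0005  0.0012  0.1357] 0.1357
```

Call:
{"op": "move_arm", "data": {
  "plan": [
    [[0.2,0,0.1,0.0,0.0015,0.025,0.0854],[0.2,0,0.1,0.0,0.0015,0.055,0.0854],[0.2,0,0.1,0.0,0.0015,0.085,0.0854],[0.2,0,0.1,0.0,0.0015,0.115,0.0854],[0.2,0,0.1,0.0,0.0015,0.1355,0.0854]]
  ]
}}

```text
time: 4.53
eef_pos: [0.5407, 0.1692, 0.1765]
tcp_rot: [0.804, 0.595, 0.0, -0.001]
contact_force: [-0.3, -0.1, 0.4]
opening: 1.001
```

```bash
python3 - <<'E'
from h import *
read_camera("top")
im=read_camera("wrist");cv2.imwrite("pics/w4.png",im[:,:,::-1])
im=read_camera("scene");cv2.imwrite("pics/s4.png",cv2.resize(im[150:290,310:470,::-1],None,fx=4,fy=4,interpolation=cv2.INTER_CUBIC))
rel([.5403,.1700,.1775],down(73))
E
```

```text
now [0.5404 0.1693 0.1769] t 4.675 F [ 0.6803 -0.8318  0.0997] open 1.0007837571046572 
 turn [-0.09 -0.03 -0.03] 0.1 shift [ 0.0006 -0.0003 -0.0006] 0.001
```

View pics/w4.png

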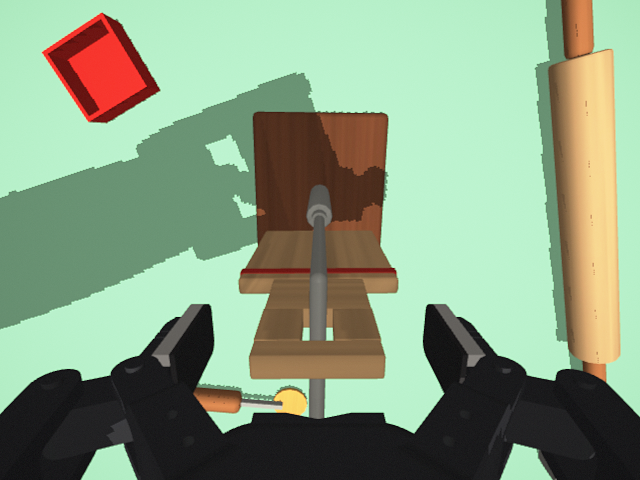

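View pics/s4.png

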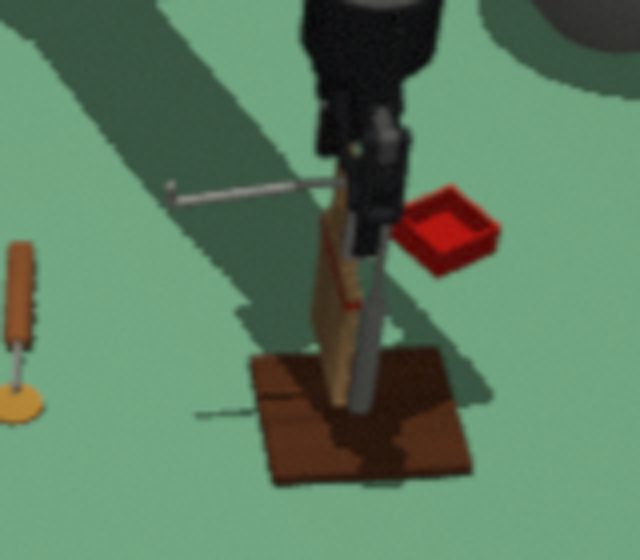

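Call:
{"op": "move_arm", "data": {
  "plan": [
    [[0,0,0,0.0005,-0.0003,-0.0005,0.06],[0,0,0,0.0005,-0.0003,-0.0005,0.052],[0,0,0,0.0005,-0.0003,-0.0005,0.046],[0,0,0,0.0005,-0.0003,-0.0005,0.04],[0,0,0,0.0005,-0.0003,-0.0005,0.03]]
  ],
  "force": 40
}}

```text
time: 5.3
eef_pos: [0.5405, 0.17, 0.1782]
tcp_rot: [0.804, 0.595, 0.0, -0.001]
contact_force: [-0.3, -0.2, 2.7]
opening: 0.509
```

```bash
python3 - <<'E'
from h import *
for i in range(3):
    read_camera("top");s=get_state();print(s["eef_pos"],s["contact_force"],s["opening"]*.0854)
im=read_camera("wrist");cv2.imwrite("pics/w5.png",im[:,:,::-1])
E
```

```text
[0.5405 0.17   0.1781] [-1.351   0.0956  3.192 ] 0.0432566833642296
[0.5405 0.1699 0.178 ] [-1.4085  0.2894  3.3675] 0.04343493071536231
[0.5405 0.1699 0.178 ] [-1.1712 -0.4544  3.1715] 0.04372934683942679
```

View pics/w5.png

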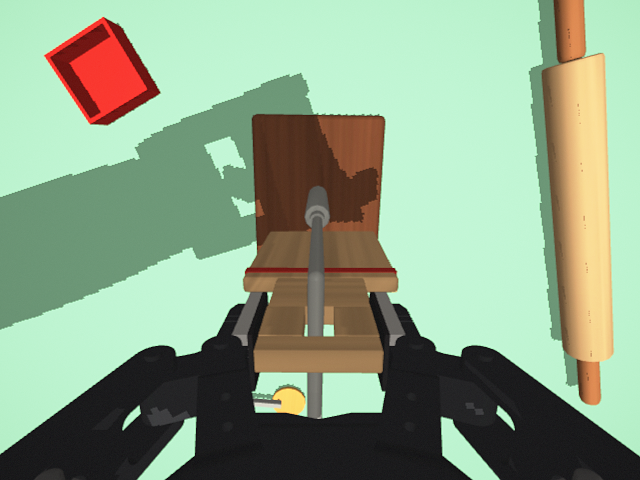

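Call:
{"op": "move_arm", "data": {
  "plan": [
    [[0,0,0,0,0,-0.001,0.03],[0,0,0,0,0,-0.003,0.03],[0,0,0,0,0,-0.005,0.03],[0,0,0,0,0,-0.007,0.03],[0,0,0,0,0,-0.009,0.03]]
  ]
}}

```text
time: 6.12
eef_pos: [0.5405, 0.1699, 0.1869]
tcp_rot: [0.804, 0.595, -0.0, -0.001]
contact_force: [0.8, -0.2, -0.7]
opening: 0.505
```

```bash
python3 - <<'E'
from h import *
F=[]
for i in range(6):
    im=read_camera("wrist");s=get_state();F.append(np.r_[s["eef_pos"],s["contact_force"],s["wrist_torque"]])
print(np.mean(F,0),np.std(F,0)[:6])
cv2.imwrite("pics/w6.png",cv2.resize(im[200:400,220:420,::-1],None,fx=3,fy=3,interpolation=cv2.INTER_CUBIC));np.save("w6.npy",s,allow_pickle=True)
im=read_camera("scene");cv2.imwrite("pics/s6.png",cv2.resize(im[150:290,310:470,::-1],None,fx=4,fy=4,interpolation=cv2.INTER_CUBIC))
E
```

```text
[ 0.5406  0.1699  0.1871  0.1311 -0.0353 -1.0106 -0.0185  0.0053 -0.0233] [0.0001 0.     0.0002 0.4192 0.4863 0.3277]
```

View pics/w6.png

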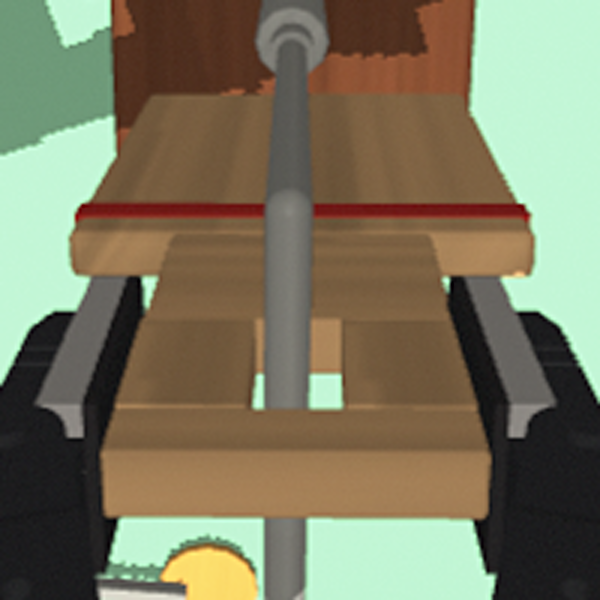

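```bash
python3 - <<'E'
from h import *
s=np.load("w6.npy",allow_pickle=True).item()
Rt=R.from_quat(s["tcp_rot"]).as_matrix()
print("tool yaw",np.degrees(np.arctan2(Rt[1,0],Rt[0,0])),"z",Rt[:,2])
P=[at_z("wrist",(a/3+220,b/3+200),.205,s) for a,b in[(290,205),(287.5,408),(284.5,560)]]
q=np.load("q.npy")
for x in P: print(x,(Rt.T@(x-s["eef_pos"]))*1000)
for i in (1,2): d=P[0]-P[i];print(np.degrees(np.arctan2(d[1],d[0])))
print(np.degrees(q[2])+180,q[:2])
E
```

```text
tool yaw 72.9708948413575 z [-0.0006  0.001  -1.    ]
[0.5479 0.1942 0.205 ] [ 25.4578  -0.025  -18.1099]
[0.5393 0.1673 0.205 ] [ -2.8039  -0.3611 -18.1301]
[0.532  0.1449 0.205 ] [-26.3235  -0.7952 -18.1469]
72.28970291180583
72.1188275501438
72.19059341425492 [0.5478 0.1937]
```

View pics/s6.png

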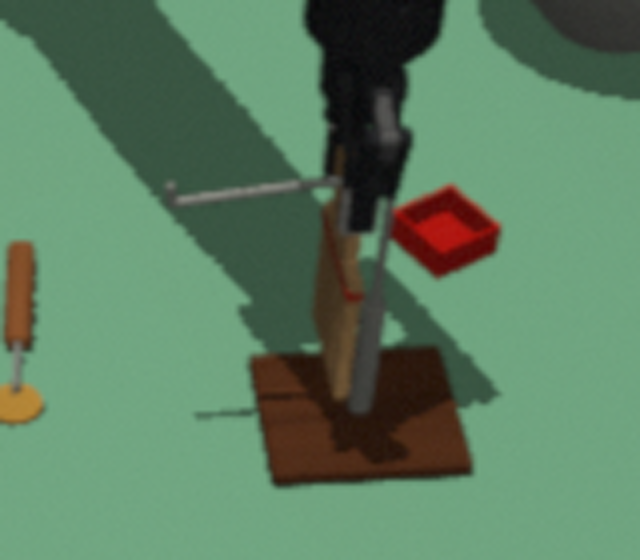

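```bash
cat > path.py <<'E'
from h import *
q=np.load("q.npy");Y=np.radians(72.2-180);W=np.array([.5478,.1938,.205])
p=np.array([np.cos(Y),np.sin(Y),0]);Z=np.array([0,0,1.])
off=np.array([.0015,.00075,-.0179])
def pose(t,h,tilt,bend=7.):
    # t mm from knee, h mm normal offset of slot centre, tilt deg
    b=np.radians(bend);Rt=down(72.3,(0,tilt))
    if t<=0: S=W+p*(45+t)/1000+Z*h/1000
    else:
        u=np.cos(b)*p-np.sin(b)*Z;n=np.sin(b)*p+np.cos(b)*Z
        S=W+p*.045+u*t/1000+n*h/1000
    return S-Rt@off,Rt
def rows(wps,bend=7.,hand=.03):
    s=get_state();R0=R.from_quat(s["tcp_rot"]).as_matrix()
    print("now",s["eef_pos"],s["time"],"F",s["contact_force"])
    for w in wps:
        P,Rt=pose(*w,bend);v=np.degrees(R.from_matrix(R0.T@Rt).as_rotvec());d=R0.T@(P-s["eef_pos"])
        print([*np.round(v,1).tolist(),*np.round(d,4).tolist(),hand],np.round(P,4))
E
python3 - <<'E'
from path import *
rows([(-20,0,0),(-17,.5,0),(-11,1,0),(-4,1.5,0),(3,2,1.5),(10,2,3.5)])
E
```

```text
now [0.5405 0.1699 0.1869] 6.475 F [ 0.3214 -0.0128 -2.3983]
[-0.1, -0.0, 0.7, -0.0015, -0.0011, -0.0002, 0.03] [0.539  0.1688 0.1871]
[-0.1, -0.0, 0.7, -0.0045, -0.0012, -0.0007, 0.03] [0.5381 0.1659 0.1876]
[-0.1, -0.0, 0.7, -0.0105, -0.0012, -0.0012, 0.03] [0.5362 0.1602 0.1881]
[-0.1, -0.0, 0.7, -0.0175, -0.0013, -0.0017, 0.03] [0.5341 0.1536 0.1886]
[-0.1, 1.5, 0.7, -0.0242, -0.0014, -0.0018, 0.03] [0.532  0.1471 0.1887]
[-0.1, 3.5, 0.7, -0.0306, -0.0015, -0.0009, 0.03] [0.5301 0.1411 0.1878]
```

Call:
{"op": "move_arm", "data": {
  "plan": [
    [[0,0,0.7,-0.0045,-0.0011,-0.0007,0.03],[0,0,0.7,-0.0105,-0.0012,-0.0012,0.03],[0,0,0.7,-0.0175,-0.0013,-0.0017,0.03],[0,1.5,0.7,-0.0242,-0.0014,-0.0018,0.03],[0,3.5,0.7,-0.0306,-0.0015,-0.0009,0.03]]
  ]
}}

```text
time: 7.1
eef_pos: [0.53, 0.1406, 0.1879]
tcp_rot: [0.807, 0.589, 0.025, -0.019]
contact_force: [-0.3, -0.3, -0.4]
opening: 0.507
```

```bash
python3 - <<'E'
from path import *
read_camera("top");im=read_camera("wrist");cv2.imwrite("pics/w7.png",cv2.resize(im[150:420,180:460,::-1],None,fx=2.1,fy=2.1,interpolation=cv2.INTER_CUBIC))
rows([(16,2.5,5.5),(25,3,7),(34,3.5,7),(43,4,7),(52,4.5,7),(60,5,7)])
E
```

```text
now [0.5297 0.1399 0.1876] 7.2 F [ 0.1526 -0.1185 -1.2925]
[-0.1, 1.9, -0.1, -0.0041, -0.0, -0.0002, 0.03] [0.5284 0.136  0.1876]
[-0.1, 3.4, -0.1, -0.0126, -0.0, -0.0002, 0.03] [0.5258 0.1279 0.187 ]
[-0.1, 3.4, -0.1, -0.0216, -0.0, -0.0001, 0.03] [0.5231 0.1193 0.1864]
[-0.1, 3.4, -0.1, -0.0306, -0.0, -0.0001, 0.03] [0.5203 0.1107 0.1858]
[-0.1, 3.4, -0.1, -0.0396, 0.0, -0.0, 0.03] [0.5176 0.1022 0.1852]
[-0.1, 3.4, -0.1, -0.0477, 0.0, -0.0, 0.03] [0.5151 0.0946 0.1847]
```

View pics/w7.png

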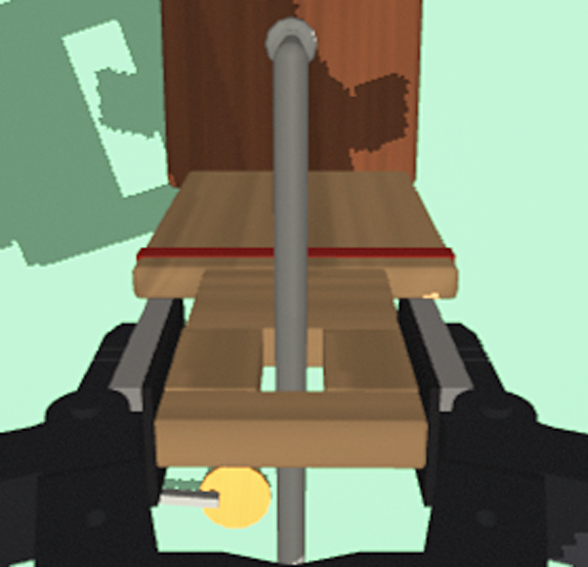

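Call:
{"op": "move_arm", "data": {
  "plan": [
    [[0,1.9,0,-0.0041,0,-0.0002,0.03],[0,3.4,0,-0.0126,0,-0.0002,0.03],[0,3.4,0,-0.0216,0,-0.0001,0.03],[0,3.4,0,-0.0306,0,-0.0001,0.03],[0,3.4,0,-0.0396,0,0,0.03]]
  ]
}}

```text
time: 7.82
eef_pos: [0.5174, 0.1018, 0.1851]
tcp_rot: [0.807, 0.588, 0.049, -0.036]
contact_force: [-0.5, 0.1, -1.6]
opening: 0.509
```

```bash
python3 - <<'E'
from path import *
read_camera("top");im=read_camera("wrist");cv2.imwrite("pics/w8.png",cv2.resize(im[150:420,180:460,::-1],None,fx=2.1,fy=2.1,interpolation=cv2.INTER_CUBIC))
s=get_state();print(s["contact_force"],s["tcp_rot"],s["eef_pos"]);np.save("w8.npy",s,allow_pickle=True)
im=read_camera("scene");cv2.imwrite("pics/s8.png",cv2.resize(im[140:280,290:450,::-1],None,fx=4,fy=4,interpolation=cv2.INTER_CUBIC))
rows([(57,5,7),(65,6,7),(75,6,7),(85,6,7),(95,6,7),(105,6,7)])
E
```

```text
[-0.3678 -0.3149 -1.5352] [ 0.8069  0.5875  0.0484 -0.0363] [0.5174 0.1015 0.185 ]
now [0.5175 0.1019 0.1851] 7.975 F [-0.4025  0.4571 -1.1494]
[-0.1, 0.0, -0.2, -0.0047, 0.0, -0.0005, 0.03] [0.5161 0.0974 0.1851]
[-0.1, 0.0, -0.2, -0.0127, 0.0, -0.0015, 0.03] [0.5136 0.0897 0.1851]
[-0.1, 0.0, -0.2, -0.0227, 0.0, -0.0015, 0.03] [0.5106 0.0803 0.1839]
[-0.1, 0.0, -0.2, -0.0327, 0.0, -0.0015, 0.03] [0.5075 0.0708 0.1826]
[-0.1, 0.0, -0.2, -0.0427, 0.0001, -0.0015, 0.03] [0.5045 0.0614 0.1814]
[-0.1, 0.0, -0.2, -0.0527, 0.0001, -0.0015, 0.03] [0.5015 0.0519 0.1802]
```

View pics/w8.png

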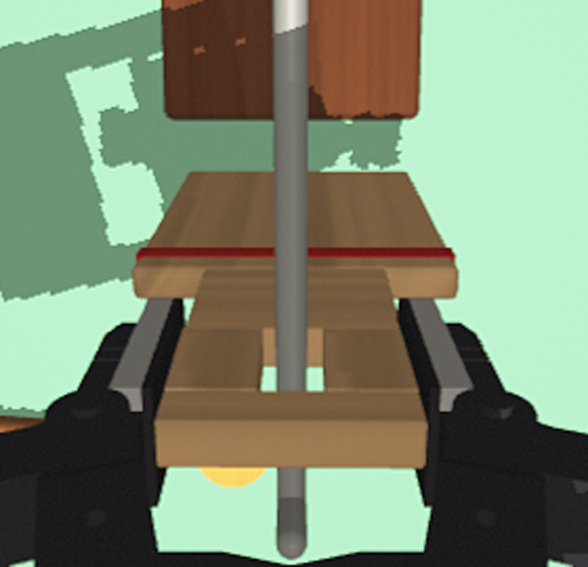

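View pics/s8.png

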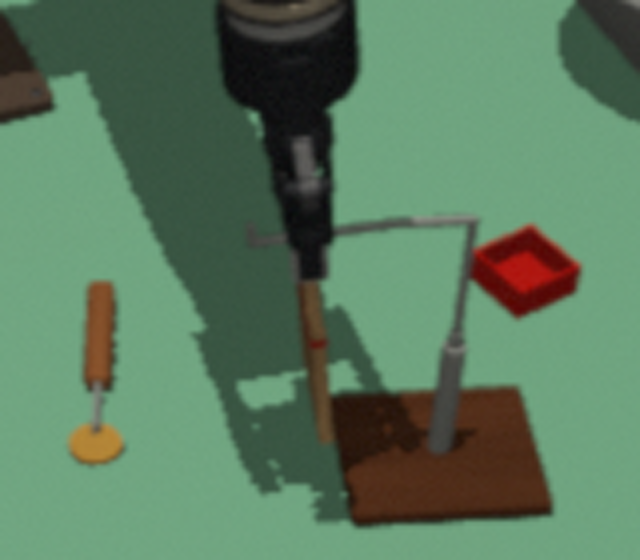

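```bash
cat > fit2.py <<'E'
from h import *
from scipy.optimize import least_squares
im=cv2.imread("pics/w2.png").astype(float)
s2=np.load("w2.npy",allow_pickle=True).item()
sat=(im.max(2)-im.min(2))   # wire is grey: low saturation
pts=[]
for r0 in list(range(137,157))+list(range(175,182))+list(range(185,284)):
    c0=int(308.2+(0 if r0<180 else (r0-180)*9.1/108))
    win=np.arange(c0-12,c0+13);v=sat[r0,win];bg=np.r_[v[:4],v[-4:]]
    w=np.clip((np.median(bg)-v)/max(np.median(bg)-v.min(),1),0,1);w[w<.25]=0
    if np.median(bg)-v.min()<15: continue
    if 5<w.sum()<9.5: pts.append((r0,(w*win).sum()/w.sum(),w.sum()))
pts=np.array(pts);print(len(pts),pts[::8])
np.save("pts.npy",pts)
E
python3 fit2.py
```

```text
116 [[137.     307.6118   7.1556]
 [145.     307.595    7.2955]
 [153.     307.6993   7.0345]
 [179.     308.0129   7.25  ]
 [190.     308.1939   7.6154]
 [198.     308.9406   7.5373]
 [206.     309.5941   7.7097]
 [214.     310.437    7.4375]
 [222.     311.1643   7.7302]
 [230.     311.958    7.4375]
 [238.     312.7767   6.25  ]
 [246.     313.5073   5.9565]
 [254.     314.1684   6.4565]
 [262.     314.9834   6.5652]
 [280.     316.8013   6.4565]]
```

```bash
cat > fit3.py <<'E'
import io,contextlib
with contextlib.redirect_stdout(io.StringIO()):
    from fit import *
pts=np.load("pts.npy")
obs[0]=("wrist",s2,2.,{"root":(308.0,131.3)},.7)
for i in range(1,4): obs[i][3].pop("tip",None)
def rotstate(s,a):
    s=dict(s);s["tcp_rot"]=(R.from_rotvec(a)*R.from_quat(s["tcp_rot"])).as_quat();return s
def res2(v):
    q=v[:16];a=v[16:19];f=res(q);w=wire(*q[:4]);s=rotstate(s2,a)
    L=np.array([w["root"]-q[4:7],w["knee"]-q[4:7],w["elbow"]-q[4:7]]);g=proj("wrist",L,s)
    x=np.interp(pts[:,0],g[:,1],g[:,0]);m=(pts[:,0]<183)|(pts[:,0]>192)
    return np.r_[f,((x-pts[:,1])/.8)[m],a/np.radians(.3)]
v0=np.r_[r.x,np.zeros(3)]
r2=least_squares(res2,v0,x_scale=np.r_[.01,.01,.05,.05,np.full(12,.002),.01,.01,.01])
cov=np.linalg.inv(r2.jac.T@r2.jac);sd=np.sqrt(np.diag(cov))
print("root",r2.x[:2],"yaw",np.degrees(r2.x[2]),"bend",np.degrees(r2.x[3]),"sd",sd[:2]*1000,np.degrees(sd[2:4]),"rot",np.degrees(r2.x[16:]))
f=r2.fun;print(f[:30].round(1));print((f[30:-3]*.8)[::8].round(2))
E
python3 fit3.py
```

```text
root [0.5478 0.1938] yaw -107.70260722990794 bend -6.603353387759675 sd [1.4703 1.2684] [0.2687 0.4432] rot [-0.1204 -0.0134 -0.0604]
[-0.2 -0.1 -0.   0.3  0.2  0.1  0.  -0.2 -0.  -0.1 -0.1  0.   0.3  0.4
 -0.3 -0.7  0.5  0.1 -0.  -0.2 -0.6 -0.2  0.3 -0.4 -0.3  0.2 -0.1 -0.
 -0.  -0. ]
[ 0.01  0.08 -0.02 -0.07 -0.02  0.07 -0.16  0.05 -0.03  0.15 -0.01  0.18
 -0.82]
```

```bash
python3 - <<'E'
from path import *
rows([(57,5.5,7),(64,6,7),(72,6,7),(80,6,7),(88,6,7)],6.7)
rows([(60,5.5,7),(70,6,7),(82,6,7),(94,6,7),(108,6,7)],6.7)
E
```

```text
now [0.5175 0.1019 0.1851] 7.975 F [-0.4025  0.4571 -1.1494]
[-0.1, 0.0, -0.2, -0.0047, 0.0, -0.0013, 0.03] [0.516  0.0973 0.1859]
[-0.1, 0.0, -0.2, -0.0117, 0.0, -0.0019, 0.03] [0.5139 0.0907 0.1855]
[-0.1, 0.0, -0.2, -0.0197, 0.0, -0.0019, 0.03] [0.5115 0.0831 0.1846]
[-0.1, 0.0, -0.2, -0.0277, 0.0, -0.0019, 0.03] [0.509  0.0755 0.1837]
[-0.1, 0.0, -0.2, -0.0357, 0.0, -0.002, 0.03] [0.5066 0.068  0.1827]
now [0.5175 0.1019 0.1851] 7.975 F [-0.4025  0.4571 -1.1494]
[-0.1, 0.0, -0.2, -0.0077, 0.0, -0.0013, 0.03] [0.5151 0.0945 0.1855]
[-0.1, 0.0, -0.2, -0.0177, 0.0, -0.0019, 0.03] [0.5121 0.085  0.1848]
[-0.1, 0.0, -0.2, -0.0297, 0.0, -0.0019, 0.03] [0.5084 0.0736 0.1834]
[-0.1, 0.0, -0.2, -0.0417, 0.0001, -0.002, 0.03] [0.5048 0.0623 0.182 ]
[-0.1, 0.0, -0.2, -0.0557, 0.0001, -0.0021, 0.03] [0.5005 0.049  0.1804]
```

Call:
{"op": "move_arm", "data": {
  "plan": [
    [[0,0,0,-0.004,0,-0.001,0.03],[0,0,0,-0.008,0,-0.0019,0.03],[0,0,0,-0.012,0,-0.0019,0.03],[0,0,0,-0.016,0,-0.0019,0.03],[0,0,0,-0.0195,0,-0.0019,0.03]]
  ]
}}

```text
time: 8.6
eef_pos: [0.5114, 0.083, 0.1846]
tcp_rot: [0.807, 0.588, 0.049, -0.036]
contact_force: [-0.3, 0.7, -1.7]
opening: 0.505
```

```bash
python3 - <<'E'
from path import *
F=[]
for i in range(4):
    im=read_camera("wrist");s=get_state();F.append(np.r_[s["contact_force"],s["wrist_torque"]])
print(np.mean(F,0))
cv2.imwrite("pics/w9.png",cv2.resize(im[150:420,180:460,::-1],None,fx=2.1,fy=2.1,interpolation=cv2.INTER_CUBIC))
im=read_camera("scene");cv2.imwrite("pics/s9.png",cv2.resize(im[160:230,320:400,::-1],None,fx=8,fy=8,interpolation=cv2.INTER_CUBIC))
rows([(72,6,7),(76,6,7),(82,6,7),(88,6,7),(95,6,7),(103,6,7)],6.7)
E
```

```text
[ 0.3813  0.2827 -0.9014 -0.0786  0.0477  0.035 ]
now [0.5115 0.0833 0.1847] 8.85 F [-0.1656  1.0084 -1.7254]
[-0.1, 0.0, -0.2, -0.0002, -0.0, 0.0, 0.03] [0.5115 0.0831 0.1846]
[-0.1, 0.0, -0.2, -0.0042, -0.0, 0.0, 0.03] [0.5103 0.0793 0.1841]
[-0.1, 0.0, -0.2, -0.0102, 0.0, -0.0, 0.03] [0.5084 0.0736 0.1834]
[-0.1, 0.0, -0.2, -0.0162, 0.0, -0.0, 0.03] [0.5066 0.068  0.1827]
[-0.1, 0.0, -0.2, -0.0232, 0.0, -0.0001, 0.03] [0.5045 0.0613 0.1819]
[-0.1, 0.0, -0.2, -0.0312, 0.0, -0.0001, 0.03] [0.5021 0.0538 0.181 ]
```

View pics/w9.png

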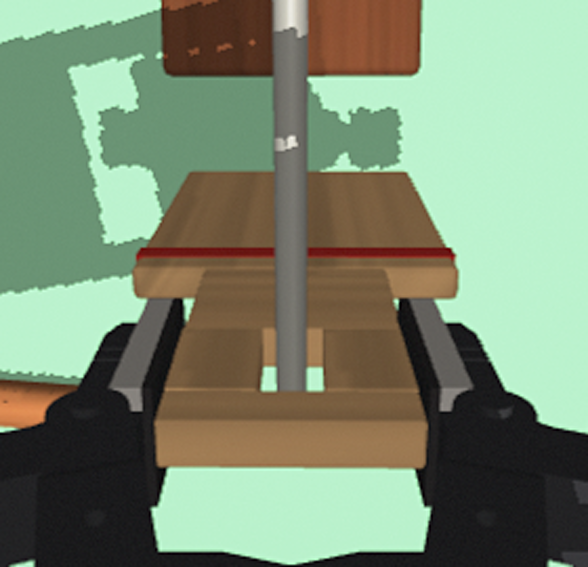

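View pics/s9.png

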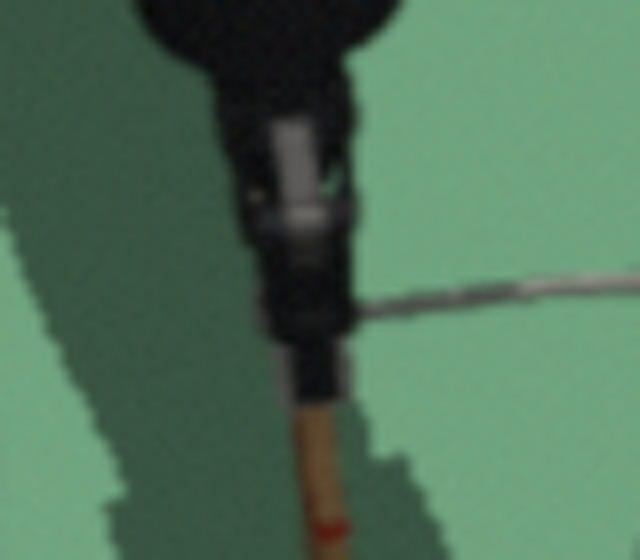

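Call:
{"op": "move_arm", "data": {
  "plan": [
    [[0,0,0,-0.002,0,0,0.03],[0,0,0,-0.003,0,0,0.03],[0,0,0,-0.004,0,0,0.03],[0,0,0,-0.005,0,0,0.03],[0,0,0,-0.006,0,0,0.03]]
  ]
}}

```text
time: 9.48
eef_pos: [0.5097, 0.0776, 0.1839]
tcp_rot: [0.807, 0.588, 0.049, -0.036]
contact_force: [0.4, 0.2, -1.4]
opening: 0.509
```

```bash
python3 - <<'E'
from path import *
F=[]
for i in range(4):
    im=read_camera("wrist");s=get_state();F.append(np.r_[s["contact_force"],s["wrist_torque"]])
print(np.mean(F,0))
rows([(78,6,7),(79,6,7),(80,6,7),(81,6,7),(82,6,7),(83,6,7)],6.7)
E
```

```text
[-0.3707 -0.0723 -1.5331 -0.0778  0.0399  0.0187]
now [0.5097 0.0776 0.1839] 9.675 F [-0.0247  0.1119 -2.18  ]
[-0.1, 0.0, -0.2, -0.0002, -0.0, -0.0, 0.03] [0.5096 0.0774 0.1839]
[-0.1, 0.0, -0.2, -0.0012, -0.0, -0.0, 0.03] [0.5093 0.0765 0.1838]
[-0.1, 0.0, -0.2, -0.0022, -0.0, -0.0, 0.03] [0.509  0.0755 0.1837]
[-0.1, 0.0, -0.2, -0.0032, -0.0, -0.0, 0.03] [0.5087 0.0746 0.1836]
[-0.1, 0.0, -0.2, -0.0042, 0.0, -0.0, 0.03] [0.5084 0.0736 0.1834]
[-0.1, 0.0, -0.2, -0.0052, 0.0, -0.0, 0.03] [0.5081 0.0727 0.1833]
```

Call:
{"op": "move_arm", "data": {
  "plan": [
    [[0,0,0,-0.001,0,0,0.03],[0,0,0,-0.002,0,0,0.03],[0,0,0,-0.003,0,0,0.03],[0,0,0,-0.0035,0,0,0.03],[0,0,0,-0.004,0,0,0.03]]
  ]
}}

```text
time: 10.3
eef_pos: [0.5085, 0.0738, 0.1834]
tcp_rot: [0.807, 0.587, 0.049, -0.036]
contact_force: [0.2, -0.5, -1.9]
opening: 0.507
```

```bash
python3 - <<'E'
from path import *
F=[]
for i in range(4):
    im=read_camera("wrist");s=get_state();F.append(np.r_[s["contact_force"],s["wrist_torque"]])
print(np.mean(F,0))
cv2.imwrite("pics/w10.png",cv2.resize(im[150:420,180:460,::-1],None,fx=2.1,fy=2.1,interpolation=cv2.INTER_CUBIC))
rows([(82,6,7),(86,6,7),(90,6,7),(94,6,7),(99,6,7),(105,6,7)],6.7)
E
```

```text
[-0.3312 -0.205  -1.1589 -0.0708  0.0276  0.0162]
now [0.5085 0.0738 0.1834] 10.5 F [-0.3018 -0.3983 -1.2878]
[-0.1, 0.0, -0.2, -0.0002, -0.0, -0.0, 0.03] [0.5084 0.0736 0.1834]
[-0.1, 0.0, -0.2, -0.0042, 0.0, -0.0, 0.03] [0.5072 0.0699 0.183 ]
[-0.1, 0.0, -0.2, -0.0082, 0.0, -0.0001, 0.03] [0.506  0.0661 0.1825]
[-0.1, 0.0, -0.2, -0.0122, 0.0, -0.0001, 0.03] [0.5048 0.0623 0.182 ]
[-0.1, 0.0, -0.2, -0.0172, 0.0, -0.0001, 0.03] [0.5033 0.0576 0.1815]
[-0.1, 0.0, -0.2, -0.0232, 0.0, -0.0001, 0.03] [0.5014 0.0519 0.1808]
```

View pics/w10.png

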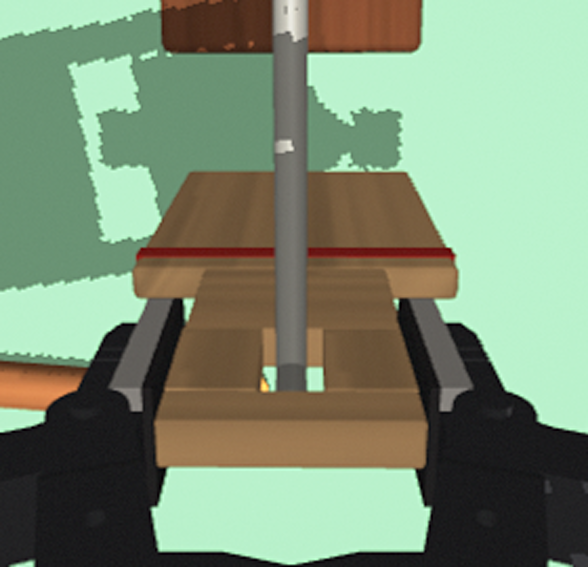

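Call:
{"op": "move_arm", "data": {
  "plan": [
    [[0,0,0,-0.003,0,0,0.03],[0,0,0,-0.006,0,0,0.03],[0,0,0,-0.009,0,0,0.03],[0,0,0,-0.012,0,0,0.03],[0,0,0,-0.016,0,0,0.03]]
  ]
}}

```text
time: 11.12
eef_pos: [0.5036, 0.0585, 0.1815]
tcp_rot: [0.807, 0.588, 0.049, -0.036]
contact_force: [-0.6, -0.1, -1.8]
opening: 0.51
```

```bash
python3 - <<'E'
from path import *
F=[]
for i in range(3):
    im=read_camera("wrist");s=get_state();F.append(np.r_[s["contact_force"],s["wrist_torque"]])
print(np.mean(F,0))
cv2.imwrite("pics/w11.png",cv2.resize(im[150:420,180:460,::-1],None,fx=2.1,fy=2.1,interpolation=cv2.INTER_CUBIC))
rows([(105,6,7),(115,6,7),(130,6,7)],6.7)
E
```

```text
[ 0.2807 -0.397  -1.2435 -0.1084  0.0141 -0.0325]
now [0.5036 0.0585 0.1815] 11.275 F [ 0.0399 -0.3954 -0.6897]
[-0.1, 0.0, -0.2, -0.007, -0.0, -0.0001, 0.03] [0.5014 0.0519 0.1808]
[-0.1, 0.0, -0.2, -0.017, 0.0, -0.0001, 0.03] [0.4984 0.0424 0.1796]
[-0.1, 0.0, -0.2, -0.032, 0.0, -0.0002, 0.03] [0.4939 0.0282 0.1778]
```

View pics/w11.png

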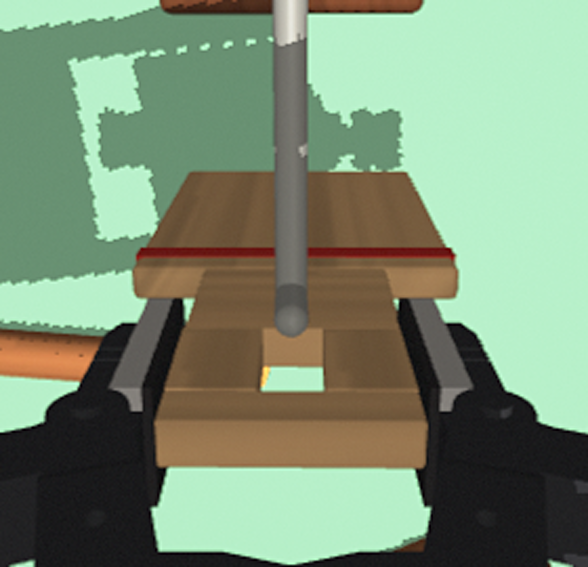

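Call:
{"op": "move_arm", "data": {
  "plan": [
    [[0,0,0,-0.01,0,0,0.03],[0,0,0,-0.025,0,0,0.03],[0,0,0,-0.04,0,-0.002,0.03],[0,-3,0,-0.055,0,-0.015,0.03],[0,-7,0,-0.07,0,-0.035,0.03]]
  ]
}}

```text
time: 11.9
eef_pos: [0.4798, -0.0133, 0.2073]
tcp_rot: [0.809, 0.588, -0.002, -0.001]
contact_force: [0.1, 0.2, -1.9]
opening: 0.507
```

```bash
python3 - <<'E'
from h import *
im=read_camera("top")
cv2.imwrite("pics/t12.png",cv2.resize(im[230:310,330:450,::-1],None,fx=6.5,fy=6.5,interpolation=cv2.INTER_CUBIC))
for q in["rack","empty_slot","green_board"]: 
    for x in pinpoint("top",q)[:2]: print(q,np.round(x["centre"],1),x["p"],at_z("top",x["centre"],.012 if q!="rack" else 0))
im=read_camera("scene")
cv2.imwrite("pics/s12.png",cv2.resize(im[240:330,200:320,::-1],None,fx=6.5,fy=6.5,interpolation=cv2.INTER_CUBIC))
s=get_state();print(s["eef_pos"],s["time"])
im=read_camera("wrist");cv2.imwrite("pics/w12.png",im[:,:,::-1])
E
```

```text
rack [388.9 269.1] 0.8 [ 0.5191 -0.1939  0.    ]
empty_slot [375.8 267.2] 0.67 [ 0.5225 -0.1595  0.012 ]
green_board [405.5 267.6] 0.57 [ 0.522  -0.2342  0.012 ]
green_board [484.1 221.8] 0.39 [ 0.6403 -0.4369  0.012 ]
[ 0.4806 -0.0117  0.2071] 12.15
```

View pics/t12.png

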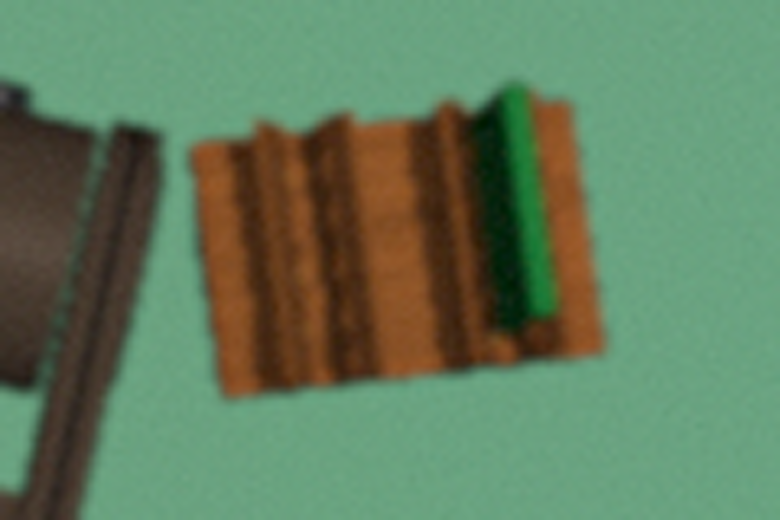

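View pics/s12.png

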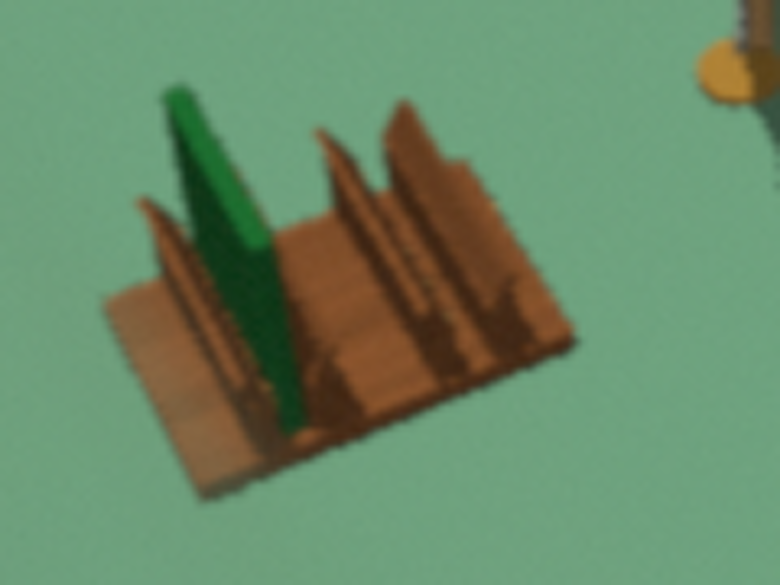

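View pics/w12.png

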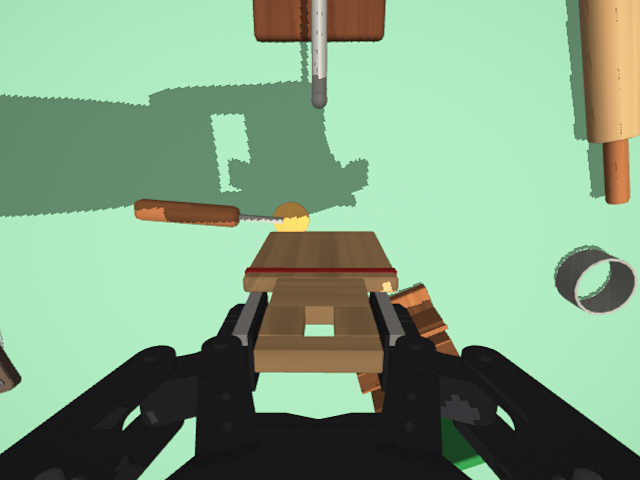

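```bash
python3 - <<'E'
from h import *
t=lambda x,y:(x/6.5+330,y/6.5+230);sc=lambda x,y:(x/6.5+200,y/6.5+240)
A=np.array([at_z("top",t(*c),.012) for c in[(195,145),(575,100),(605,352),(222,397)]])
B=np.array([at_z("scene",sc(*c),.012) for c in[(575,338),(203,492),(105,302),(462,160)]])
B=B[[3,0,1,2]] if 0 else B
for P in(A,B):
    print(P,P.mean(0))
    e=P[1]-P[0]+P[2]-P[3];f=P[3]-P[0]+P[2]-P[1];print(np.linalg.norm(e)/2,np.degrees(np.arctan2(e[1],e[0])),np.linalg.norm(f)/2,np.degrees(np.arctan2(f[1],f[0])))
    print("slot", P.mean(0)-e/np.linalg.norm(e)*.035)
rel([.52,-.28,.30],down(84))
E
```

```text
[[ 0.56   -0.12    0.012 ]
 [ 0.5786 -0.2681  0.012 ]
 [ 0.4806 -0.2776  0.012 ]
 [ 0.4625 -0.1298  0.012 ]] [ 0.5204 -0.1989  0.012 ]
0.1490455788515264 -82.92851644267027 0.09817878389740284 -174.33776397698327
slot [ 0.5161 -0.1641  0.012 ]
[[ 0.5673 -0.1177  0.012 ]
 [ 0.5847 -0.2629  0.012 ]
 [ 0.4857 -0.2752  0.012 ]
 [ 0.4666 -0.1297  0.012 ]] [ 0.5261 -0.1964  0.012 ]
0.14650795468103142 -82.86704412508244 0.10059540914197225 -173.07025222756013
slot [ 0.5217 -0.1616  0.012 ]
now [ 0.4804 -0.0116  0.2068] t 12.2 F [ 0.0102 -0.4866 -1.8439] open 0.5082657375517007 
 turn [ -0.18  -0.04 -11.92] 11.9 shift [-0.2432  0.12   -0.0937] 0.2869
```

Call:
{"op": "move_arm", "data": {
  "plan": [
    [[0,0,-5,-0.02,0.01,-0.04,0.03],[0,0,-10,-0.06,0.03,-0.075,0.03],[0,0,-15,-0.11,0.055,-0.094,0.03],[0,0,-20,-0.165,0.08,-0.094,0.03],[0,0,-25,-0.21,0.105,-0.094,0.03]]
  ]
}}

```text
time: 12.82
eef_pos: [0.5159, -0.2456, 0.2996]
tcp_rot: [0.661, 0.75, -0.0, -0.002]
contact_force: [0.1, 0.0, -0.4]
opening: 0.509
```

```bash
python3 - <<'E'
from h import *
rel([.52,-.27,.30],down(97))
E
```

```text
now [ 0.5159 -0.2456  0.2996] t 12.825 F [ 0.0898  0.0438 -0.4228] open 0.5088822337973473 
 turn [-0.15 -0.16  0.22] 0.3 shift [-0.0247  0.001  -0.0004] 0.0247
```

Call:
{"op": "move_arm", "data": {
  "plan": [
    [[0,0,0,-0.01,0.001,0,0.03],[0,0,0,-0.025,0.001,0,0.03],[0,0,0,-0.025,0.001,0,0.03],[0,0,0,-0.025,0.001,0,0.03],[0,0,0,-0.025,0.001,0,0.03]]
  ]
}}

```text
time: 13.45
eef_pos: [0.5201, -0.2693, 0.2999]
tcp_rot: [0.661, 0.751, 0.0, -0.002]
contact_force: [-0.2, 0.1, -1.5]
opening: 0.507
```

```bash
python3 - <<'E'
from h import *
s=get_state();print(s["eef_pos"],s["dq"])
im=read_camera("wrist");cv2.imwrite("pics/w13.png",im[:,:,::-1]);np.save("w13.npy",s,allow_pickle=True)
for q in["rack","empty_slot"]:
    for x in pinpoint("wrist",q)[:2]: print(q,np.round(x["centre"],1),x["p"],at_z("wrist",x["centre"],.012 if q!="rack" else 0,s))
E
```

```text
[ 0.5201 -0.2693  0.2999] [-0.0023  0.002  -0.0012 -0.002  -0.0024 -0.0008]
rack [325.5 137.7] 0.95 [ 0.5196 -0.1972  0.    ]
```

View pics/w13.png

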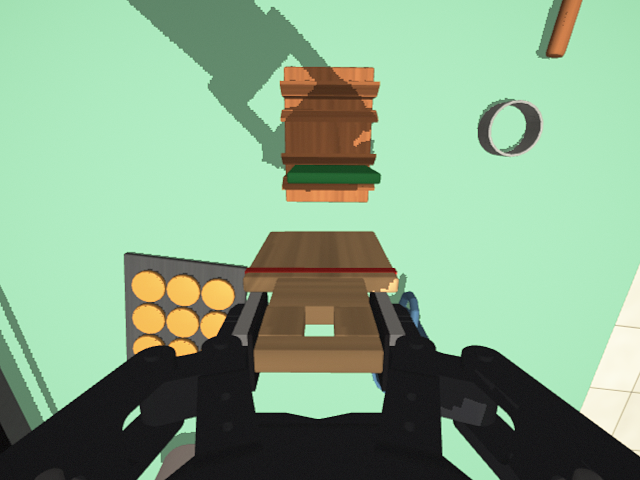

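```bash
python3 - <<'E'
import cv2
a=cv2.imread("pics/w13.png")
cv2.imwrite("pics/w13z.png",cv2.resize(a[60:210,265:395],None,fx=4,fy=4,interpolation=cv2.INTER_CUBIC))
E
```

```text
(no output)
```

View pics/w13z.png

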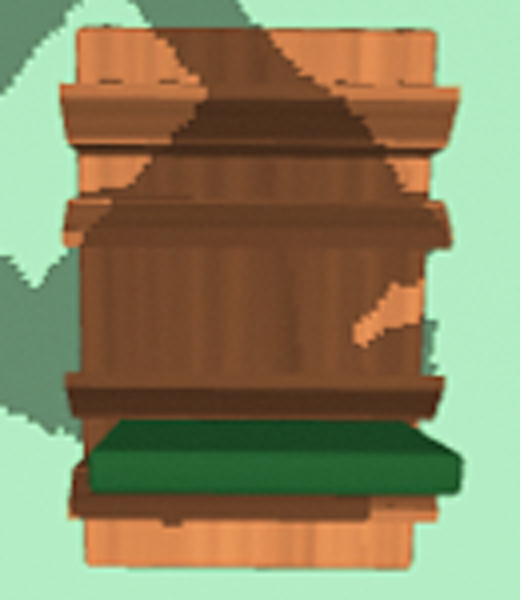

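```bash
python3 - <<'E'
from h import *
s=np.load("w13.npy",allow_pickle=True).item()
f=lambda c,z:at_z("wrist",(c[0]/4+265,c[1]/4+60),z,s)
P=np.array([f(c,.012) for c in[(78,30),(436,33),(411,567),(85,567)]]);print(P,P.mean(0))
e=P[3]-P[0]+P[2]-P[1];g=P[1]-P[0]+P[2]-P[3]
print(np.linalg.norm(e)/2,np.degrees(np.arctan2(e[1],e[0])),np.linalg.norm(g)/2,np.degrees(np.arctan2(g[1],g[0])))
u=e/np.linalg.norm(e);print("slot from base",P.mean(0)-u*.035)
L=np.array([f(c,.057) for c in[(61,87),(459,89),(452,246),(63,245)]]);print(L,L.mean(0))
for a,b in((0,1),(3,2)): d=L[b]-L[a];print(np.linalg.norm(d),np.degrees(np.arctan2(d[1],d[0])))
print("gap",np.linalg.norm((L[0]+L[1]-L[2]-L[3])/2))
Rt=R.from_quat(s["tcp_rot"]).as_matrix();print(np.degrees(np.arctan2(Rt[1,0],Rt[0,0])))
E
```

```text
[[ 0.4649 -0.1298  0.012 ]
 [ 0.5623 -0.1181  0.012 ]
 [ 0.5801 -0.2645  0.012 ]
 [ 0.4821 -0.2771  0.012 ]] [ 0.5223 -0.1974  0.012 ]
0.14787700445454746 -83.22045345547524 0.0984449633626265 7.118842126339457
slot from base [ 0.5182 -0.1626  0.012 ]
[[ 0.4669 -0.1503  0.057 ]
 [ 0.5648 -0.1382  0.057 ]
 [ 0.5695 -0.1748  0.057 ]
 [ 0.4711 -0.1872  0.057 ]] [ 0.5181 -0.1626  0.057 ]
0.09861985083033778 7.061226502158206
0.09923097069852081 7.193850319585894
gap 0.03697419132335058
97.28980663737927
```

```bash
python3 - <<'E'
from h import *
a=cv2.imread("pics/w13.png")
cv2.imwrite("pics/w13p.png",cv2.resize(a[225:380,235:405],None,fx=4.4,fy=3.8,interpolation=cv2.INTER_CUBIC))
E
```

```text
(no output)
```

View pics/w13p.png

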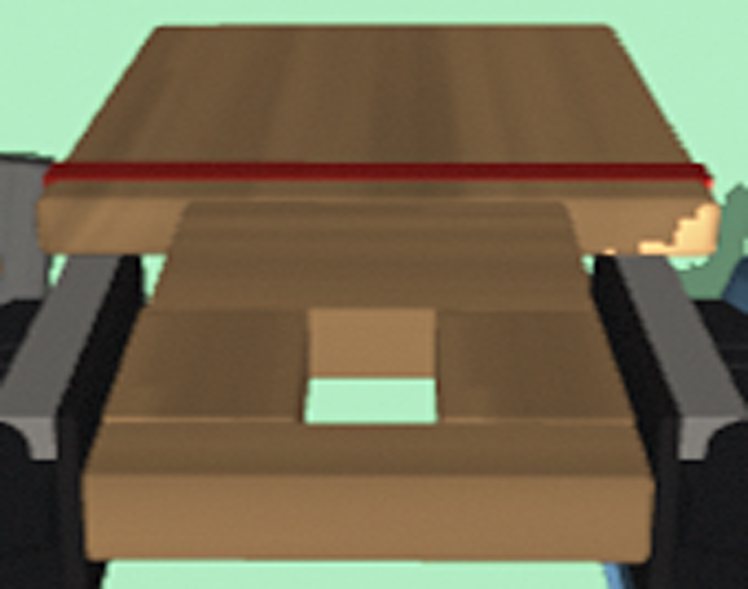

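```bash
cat > hand.py <<'E'
from h import *
from scipy.optimize import least_squares
H=np.array(C["wrist"]["hand_eye"]);K=np.array(C["wrist"]["mtx"])
f=lambda c:np.array([c[0]/4.4+235,c[1]/3.8+225])
# paddle frame points (x toward camera side), mm ; observed
D=[((4.5,-22,160),(85,473)),((4.5,22,160),(655,470)),((-4.5,22,160),(650,560)),((-4.5,-22,160),(88,557)),
((4.5,-6,127),(308,308)),((4.5,6,127),(436,308)),((-4.5,-6,127),(306,378)),((-4.5,6,127),(436,378)),
((4.5,-6,150),(304,422)),((4.5,6,150),(438,422)),
((-4.5,-40,95),(38,253)),((-4.5,40,95),(718,253)),
((4.5,-40,0),(157,27)),((4.5,40,0),(608,27))]
X=np.array([d[0] for d in D],float)/1000;U=np.array([f(d[1]) for d in D])
def pj(Pt):
    p=(Pt-H[:3,3])@H[:3,:3]*[1,-1,-1];return cv2.projectPoints(p.reshape(-1,1,3),np.zeros(3),np.zeros(3),K,None)[0][:,0]
base=np.diag([1.,-1,-1]) # paddle x=tool x? y flips
def T(v,X):
    # paddle z = -tool z, paddle x=+tool x => paddle y = -tool y ; here use y=+tool y labels (symmetric)
    Y=X*[1,1,-1];Y=(Y-[0,0,-.1385]);return R.from_rotvec(v[3:6]).apply(Y)+v[:3]
res=lambda v:np.r_[(pj(T(v,X))-U).ravel()/.6, v[:3]*0]
r=least_squares(res,[0,0,-.018,0,0,0],x_scale=[.001,.001,.001,.01,.01,.01])
sd=np.sqrt(np.diag(np.linalg.inv(r.jac.T@r.jac)))
print("slot in tool mm",r.x[:3]*1000,"rot deg",np.degrees(r.x[3:]),"sd",sd[:3]*1000,np.degrees(sd[3:]))
print((r.fun[:28]*.6).reshape(-1,2).round(1))
print("lower edge in tool",T(r.x,np.zeros((1,3)))*1000)
E
python3 hand.py
```

```text
slot in tool mm [ -1.8369   0.799  -14.6979] rot deg [-0.9517 -0.1009 -0.4802] sd [0.2506 0.0671 0.4064] [0.1052 0.1315 0.2032]
[[-0.3  0. ]
 [-0.2  1.1]
 [-0.2  0.2]
 [ 0.5  0.6]
 [ 0.7 -0.3]
 [-0.3 -0.3]
 [ 1.5  0.1]
 [-0.4  0.1]
 [-1.5 -2. ]
 [ 0.9 -1.9]
 [ 0.3  2.2]
 [-0.5  2.1]
 [-1.  -0.8]
 [ 0.6 -1.2]]
lower edge in tool [[ -2.071    3.1003 123.7828]]
```

```bash
python3 - <<'E'
from h import *
rel([.516,-.1611,.30],down(97.1));rel([.516,-.1611,.20],down(97.1))
E
```

```text
now [ 0.5201 -0.2697  0.2998] t 13.6 F [-0.1522  0.4274 -0.448 ] open 0.5092192220991698 
 turn [-0.13 -0.15  0.17] 0.3 shift [0.1083 0.0097 0.0001] 0.1087
now [ 0.5201 -0.2697  0.2998] t 13.6 F [-0.1522  0.4274 -0.448 ] open 0.5092192220991698 
 turn [-0.13 -0.15  0.17] 0.3 shift [0.108  0.0099 0.1001] 0.1476
```

Call:
{"op": "move_arm", "data": {
  "plan": [
    [[-0.1,-0.1,0.2,0.04,0.004,0,0.03],[-0.1,-0.1,0.2,0.08,0.008,0,0.03],[-0.1,-0.1,0.2,0.108,0.0098,0.02,0.03],[-0.1,-0.1,0.2,0.108,0.0098,0.06,0.03],[-0.1,-0.1,0.2,0.108,0.0098,0.095,0.03]]
  ]
}}

```text
time: 14.22
eef_pos: [0.5158, -0.1603, 0.2043]
tcp_rot: [0.662, 0.75, 0.0, -0.0]
contact_force: [0.1, -0.7, -1.7]
opening: 0.506
```

```bash
python3 - <<'E'
from h import *
read_camera("top");read_camera("top")
s=get_state();im=read_camera("wrist");np.save("w14.npy",s,allow_pickle=True)
cv2.imwrite("pics/w14.png",im[:,:,::-1])
im=read_camera("scene");cv2.imwrite("pics/s14.png",cv2.resize(im[200:330,190:330,::-1],None,fx=5,fy=4.6,interpolation=cv2.INTER_CUBIC))
rel([.516,-.1611,.1326],down(97.1))
E
```

```text
now [ 0.5159 -0.161   0.2054] t 14.425 F [-0.1967 -0.0482 -0.7407] open 0.5053307251202209 
 turn [-0.05 -0.07 -0.03] 0.1 shift [-0.0002  0.0001  0.0728] 0.0728
```

View pics/w14.png

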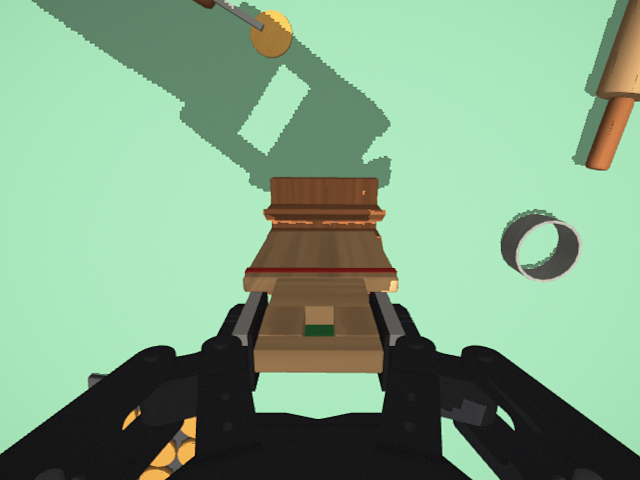

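View pics/s14.png

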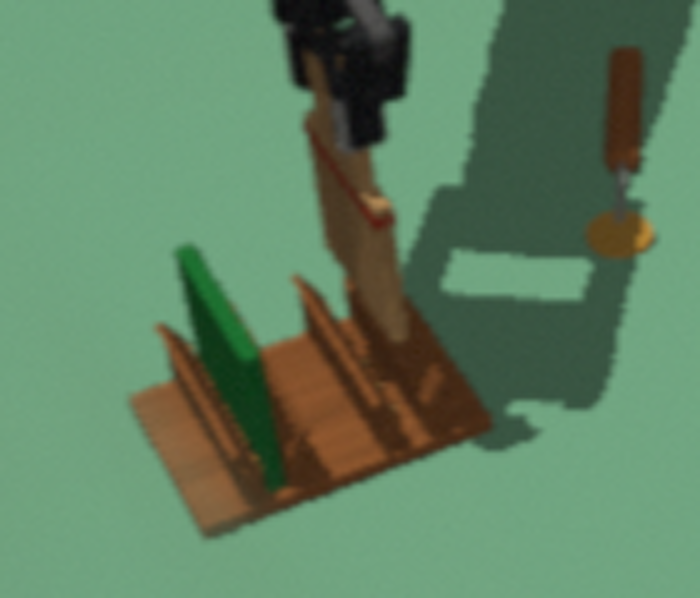

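```bash
python3 - <<'E'
import cv2
a=cv2.imread("pics/w14.png")
cv2.imwrite("pics/w14z.png",cv2.resize(a[165:300,235:405],None,fx=4.4,fy=4.4,interpolation=cv2.INTER_CUBIC))
E
```

```text
(no output)
```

View pics/w14z.png

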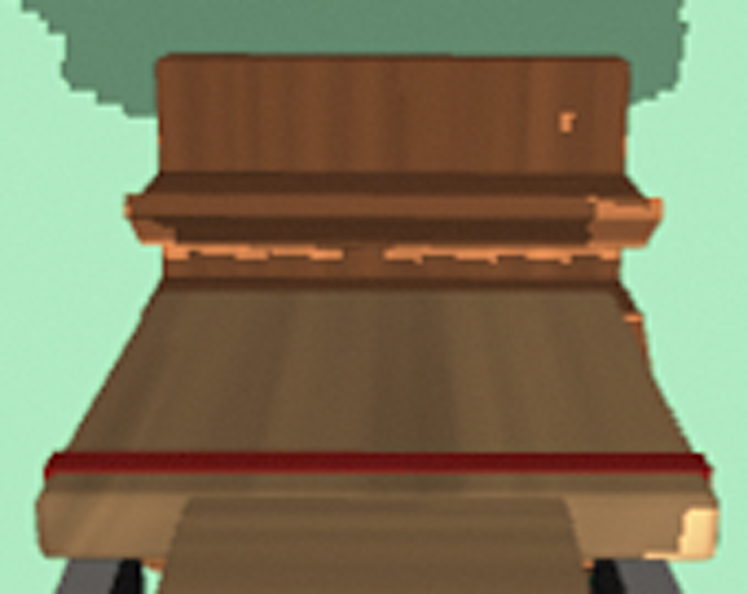

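```bash
python3 - <<'E'
from h import *
s=np.load("w14.npy",allow_pickle=True).item();Rt=R.from_quat(s["tcp_rot"]).as_matrix()
g=lambda c,z:Rt.T@(at_z("wrist",(c[0]/4.4+235,c[1]/4.4+165),z,s)-s["eef_pos"])*1000
print(s["eef_pos"])
for n,c,z in[("lip out",(395,197),.057),("lip in",(395,215),.057),("base far L",(157,57),.012),("base far R",(629,57),.012),("lipL",(127,205),.057),("lipR",(662,205),.057),("bot L",(162,289),.0848),("bot R",(612,289),.0848),("bot L lower",(162,289),.0808),("bot R",(612,289),.0808)]: print(n,g(c,z))
E
```

```text
[ 0.5132 -0.1593  0.2004]
lip out [ 15.1687   5.7938 143.4113]
lip in [ 11.796    5.8141 143.3895]
base far L [ 35.6698 -43.0266 188.9539]
base far R [ 35.8294  55.1179 188.1327]
lipL [ 13.5571 -43.6936 143.8155]
lipR [ 13.787   54.9877 142.9903]
bot L [  4.8077 -34.1072 115.8777]
bot R [  5.0167  41.9841 115.2416]
bot L lower [  3.7673 -34.6368 119.8757]
bot R [  3.9796  42.6334 119.2297]
```

```bash
python3 - <<'E'
from h import *
for i in range(5):
    read_camera("top");a=get_state();print(a["eef_pos"],a["qpos"],a["contact_force"])
s=np.load("w14.npy",allow_pickle=True).item();print(s["qpos"],s["dq"])
s["eef_pos"]=a["eef_pos"];Rt=R.from_quat(a["tcp_rot"]).as_matrix();s["tcp_rot"]=a["tcp_rot"]
g=lambda c,z:Rt.T@(at_z("wrist",(c[0]/4.4+235,c[1]/4.4+165),z,s)-s["eef_pos"])*1000
for n,c,z in[("lip out",(395,197),.057),("lip in",(395,215),.057),("base far L",(157,57),.012),("base far R",(629,57),.012),("lipL",(127,205),.057),("lipR",(662,205),.057),("bot L",(162,289),.0848),("bot R",(612,289),.0848),("bot L lower",(162,289),.0808),("bot R",(612,289),.0808)]: print(n,g(c,z))
E
```

```text
[ 0.5167 -0.1615  0.2068] [-0.4907  0.0126  1.93    0.0004  1.1975 -0.6141] [ 0.8996 -0.7622 -1.7178]
[ 0.517  -0.1618  0.2074] [-0.4908  0.0122  1.9292  0.0004  1.1974 -0.6141] [-0.0457  0.7685 -0.3462]
[ 0.5171 -0.1619  0.2076] [-0.4908  0.012   1.9291  0.0004  1.1973 -0.6141] [-0.0739 -0.4079 -0.4254]
[ 0.517  -0.1618  0.2074] [-0.4908  0.012   1.9294  0.0004  1.1972 -0.6141] [ 0.3148 -0.1956 -0.7653]
[ 0.5168 -0.1617  0.2071] [-0.4908  0.0121  1.9299  0.0004  1.1971 -0.6141] [ 1.0881  0.1522 -1.5356]
[-0.4901  0.0165  1.9384  0.0004  1.1973 -0.6141] [-0.0054 -0.0334 -0.0741  0.0018  0.0347  0.0022]
lip out [ 13.8406   5.9275 150.09  ]
lip in [ 10.3836   5.9488 150.0937]
base far L [ 35.0119 -43.808  194.9572]
base far R [ 35.0588  56.2921 195.1787]
lipL [ 12.2984 -44.637  149.9797]
lipR [ 12.3157  56.3767 150.2033]
bot L [  3.1597 -34.9462 122.2109]
bot R [  3.1594  43.1468 122.3837]
bot L lower [  2.1188 -35.4761 126.2109]
bot R [  2.1185  43.7985 126.3863]
```

```bash
python3 - <<'E'
from h import *
rel([.516,-.1613,.166],down(97.1))
E
```

```text
now [ 0.5168 -0.1617  0.2071] t 14.675 F [ 1.0881  0.1522 -1.5356] open 0.5101570082721358 
 turn [ 0.13  0.06 -0.05] 0.1 shift [ 0.0005 -0.0008  0.0411] 0.0411
```

Call:
{"op": "move_arm", "data": {
  "plan": [
    [[0,0,0,0.0005,-0.0008,0.009,0.03],[0,0,0,0.0005,-0.0008,0.019,0.03],[0,0,0,0.0005,-0.0008,0.029,0.03],[0,0,0,0.0005,-0.0008,0.037,0.03],[0,0,0,0.0005,-0.0008,0.041,0.03]]
  ]
}}

```text
time: 15.3
eef_pos: [0.5157, -0.1611, 0.165]
tcp_rot: [0.662, 0.749, 0.0, 0.0]
contact_force: [-0.5, 0.6, -1.0]
opening: 0.512
```

```bash
python3 - <<'E'
from h import *
for i in range(6):
    im=read_camera("wrist");a=get_state();print(a["eef_pos"],a["contact_force"])
s=get_state();im=read_camera("wrist");np.save("w15.npy",s,allow_pickle=True)
cv2.imwrite("pics/w15.png",cv2.resize(im[165:300,235:405,::-1],None,fx=4.4,fy=4.4,interpolation=cv2.INTER_CUBIC))
im=read_camera("scene");cv2.imwrite("pics/s15.png",cv2.resize(im[220:320,210:310,::-1],None,fx=6,fy=6,interpolation=cv2.INTER_CUBIC))
rel([.516,-.1613,.14],down(97.1))
E
```

```text
[ 0.5156 -0.1611  0.1648] [-0.6928 -0.1849 -1.2864]
[ 0.5158 -0.1612  0.1654] [ 0.4537  0.9962 -0.8914]
[ 0.5161 -0.1613  0.1659] [-0.0958  0.0643 -1.5058]
[ 0.5162 -0.1614  0.1663] [-0.5242  0.2849 -1.356 ]
[ 0.5163 -0.1615  0.1665] [-0.3238 -0.7979 -1.0011]
[ 0.5164 -0.1615  0.1666] [ 0.3241 -0.4573 -1.0189]
now [ 0.5163 -0.1615  0.1666] t 15.7 F [ 0.1346 -0.5552 -1.0364] open 0.5070781694055652 
 turn [ 0.17  0.09 -0.04] 0.2 shift [ 0.0002 -0.0003  0.0266] 0.0266
```

View pics/w15.png

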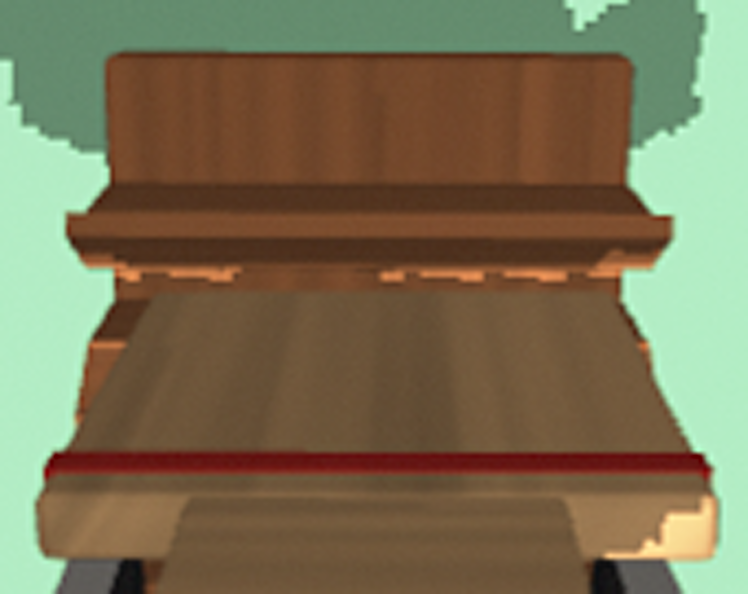

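View pics/s15.png

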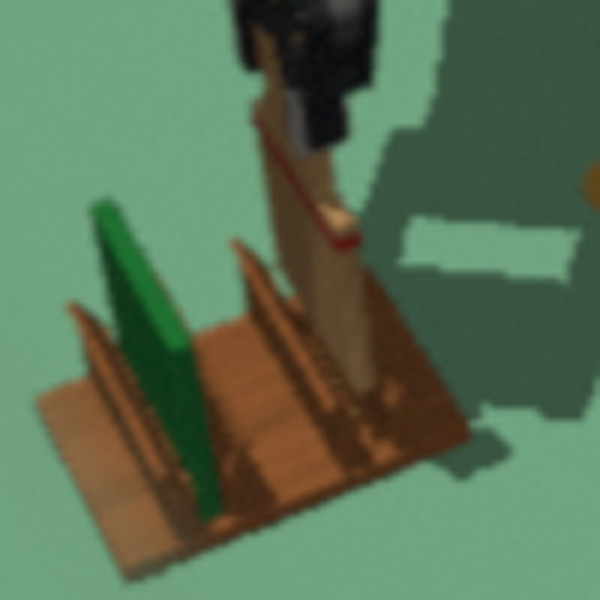

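```bash
python3 - <<'E'
from h import *
s=np.load("w15.npy",allow_pickle=True).item();Rt=R.from_quat(s["tcp_rot"]).as_matrix()
print(s["eef_pos"])
for dz in (0,.003):
    s2=dict(s);s2["eef_pos"]=s["eef_pos"]+[0,0,dz]
    g=lambda c,z:Rt.T@(at_z("wrist",(c[0]/4.4+235,c[1]/4.4+165),z,s2)-s2["eef_pos"])*1000
    zb=s2["eef_pos"][2]-.1206-dz
    for n,c,z in[("base L",(107,55),.012),("base R",(632,55),.012),("lip outtop L",(67,214),.057),("R",(673,214),.057),("lip in L",(67,238),.057),("bot L",(150,291),zb),("bot R",(615,291),zb)]: print(n,g(c,z))
E
```

```text
[ 0.5164 -0.1615  0.1666]
base L [ 39.8224 -47.8322 154.3892]
base R [ 39.8599  50.0846 154.6835]
lip outtop L [ 19.0878 -48.2577 109.4212]
R [ 19.0861  50.454  109.718 ]
lip in L [ 15.0907 -48.4721 109.4271]
bot L [  3.2545 -36.7994 120.4848]
bot R [  3.2369  43.4095 120.726 ]
base L [ 39.4975 -48.3167 157.3883]
base R [ 39.5353  50.5904 157.6856]
lip outtop L [ 18.4575 -48.834  112.4205]
R [ 18.4558  51.0546 112.7209]
lip in L [ 14.4128 -49.0509 112.4264]
bot L [  2.4698 -37.2206 123.4848]
bot R [  2.452   43.9045 123.7288]
```

Call:
{"op": "move_arm", "data": {
  "plan": [
    [[0,0,0,0.0012,-0.0022,0,0.03],[0,0,0,0.0012,-0.0022,0.005,0.03],[0,0,0,0.0012,-0.0022,0.011,0.03],[0,0,0,0.0012,-0.0022,0.017,0.03],[0,0,0,0.0012,-0.0022,0.022,0.03]]
  ]
}}

```text
time: 16.32
eef_pos: [0.5138, -0.1605, 0.1438]
tcp_rot: [0.662, 0.749, 0.0, 0.001]
contact_force: [-0.3, 0.6, -1.6]
opening: 0.508
```

```bash
python3 - <<'E'
from h import *
F=[]
for i in range(6):
    im=read_camera("wrist");a=get_state();F.append(np.r_[a["contact_force"],a["wrist_torque"]])
print(np.mean(F,0))
rel([.5141,-.1606,.1345],down(97.1))
im=read_camera("scene");cv2.imwrite("pics/s16.png",cv2.resize(im[220:320,210:310,::-1],None,fx=6,fy=6,interpolation=cv2.INTER_CUBIC))
E
```

```text
[-0.2733 -0.1514 -1.3098  0.0204  0.0131  0.0001]
now [ 0.5142 -0.1607  0.1448] t 16.625 F [ 0.3698 -0.0757 -0.5658] open 0.5094822555966693 
 turn [ 0.19  0.11 -0.05] 0.2 shift [ 0.0001 -0.0002  0.0103] 0.0103
```

View pics/s16.png

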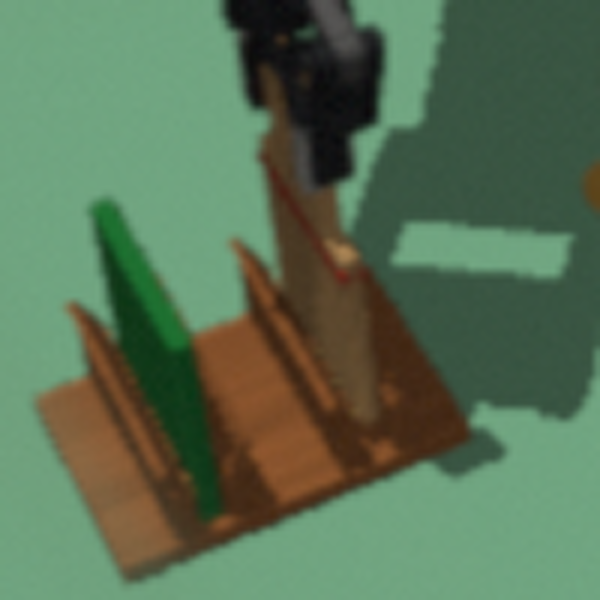

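Call:
{"op": "move_arm", "data": {
  "plan": [
    [[0,0,0,0,0,0.003,0.03],[0,0,0,0,0,0.006,0.03],[0,0,0,0,0,0.008,0.03],[0,0,0,0,0,0.0095,0.03],[0,0,0,0,0,0.0105,0.03]]
  ]
}}

```text
time: 17.3
eef_pos: [0.5143, -0.1607, 0.1342]
tcp_rot: [0.662, 0.749, 0.001, 0.002]
contact_force: [-0.1, -0.4, -1.4]
opening: 0.506
```

```bash
python3 - <<'E'
from h import *
F=[]
for i in range(6):
    im=read_camera("wrist");a=get_state();F.append(np.r_[a["contact_force"],a["wrist_torque"],a["eef_pos"]])
print(np.mean(F,0))
rel([.5141,-.1606,.1326],down(97.1))
E
```

```text
[-0.1226 -0.1105 -1.056   0.0072  0.0251  0.002   0.5143 -0.1607  0.1344]
now [ 0.5144 -0.1607  0.1345] t 17.6 F [-0.7718  0.2451 -0.7109] open 0.5116070746585663 
 turn [ 0.21  0.12 -0.04] 0.2 shift [ 0.0002 -0.0003  0.0019] 0.0019
```

Call:
{"op": "move_arm", "data": {
  "plan": [
    [[0,0,0,0,0,0.0005,0.03],[0,0,0,0,0,0.001,0.03],[0,0,0,0,0,0.0015,0.03],[0,0,0,0,0,0.0018,0.03],[0,0,0,0,0,0.002,0.03]]
  ]
}}

```text
time: 18.23
eef_pos: [0.5147, -0.161, 0.1336]
tcp_rot: [0.662, 0.749, 0.001, 0.002]
contact_force: [-0.9, 0.7, 6.3]
opening: 0.508
```

```bash
python3 - <<'E'
from h import *
F=[]
for i in range(6):
    im=read_camera("wrist");a=get_state();F.append(np.r_[a["contact_force"],a["wrist_torque"],a["eef_pos"]])
print(np.mean(F,0))
E
```

```text
[-1.126   0.213   5.6209  0.0942  0.5722 -0.0242  0.5147 -0.161   0.1336]
```

Call:
{"op": "move_arm", "data": {
  "plan": [
    [[0,0,0,0,0,-0.0005,0.046],[0,0,0,0,0,-0.0005,0.055],[0,0,0,0,0,-0.0005,0.065],[0,0,0,0,0,-0.0005,0.0854],[0,0,0,0,0,-0.0005,0.0854]]
  ]
}}

```text
time: 19.15
eef_pos: [0.5147, -0.161, 0.134]
tcp_rot: [0.662, 0.749, 0.001, 0.002]
contact_force: [0.2, 0.3, 0.5]
opening: 1.0
```

```bash
python3 - <<'E'
from h import *
read_camera("top");im=read_camera("wrist");cv2.imwrite("pics/w18.png",im[:,:,::-1])
im=read_camera("scene");cv2.imwrite("pics/s18.png",cv2.resize(im[220:320,210:310,::-1],None,fx=6,fy=6,interpolation=cv2.INTER_CUBIC))
s=get_state();print(s["eef_pos"],s["contact_force"],s["opening"],s["time"])
E
```

```text
[ 0.5147 -0.161   0.1341] [ 0.8311 -0.5164 -0.1918] 0.9999219044716895 19.3
```

View pics/w18.png

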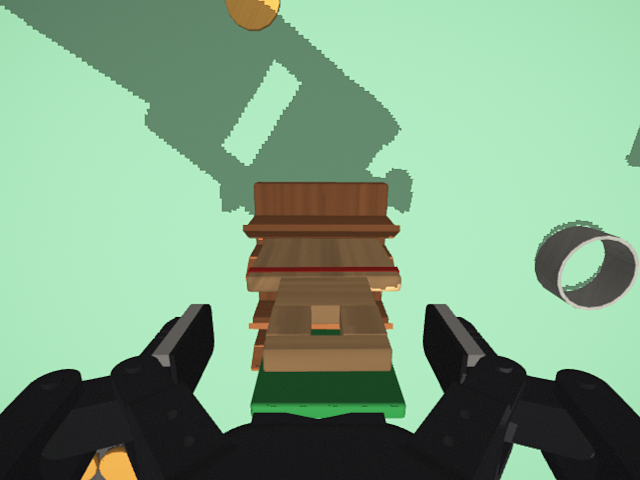

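View pics/s18.png

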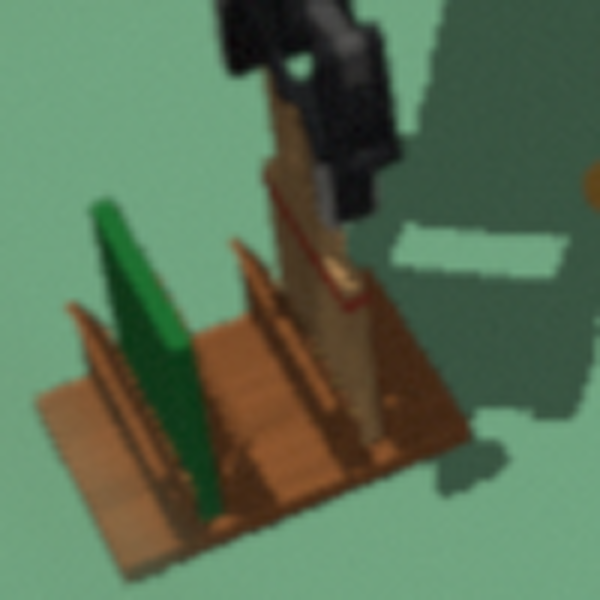

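Call:
{"op": "move_arm", "data": {
  "plan": [
    [[0,0,0,0,0.001,-0.01,0.0854],[0,0,0,0,0.001,-0.03,0.0854],[0,0,0,0,0.001,-0.06,0.0854],[0,0,0,0,0.001,-0.1,0.0854],[0,0,0,0,0.001,-0.15,0.0854]]
  ]
}}

```text
time: 19.92
eef_pos: [0.5146, -0.1603, 0.2852]
tcp_rot: [0.662, 0.749, 0.0, 0.002]
contact_force: [0.9, -0.5, 0.7]
opening: 0.997
```

Call:
{"op": "move_arm", "data": {
  "plan": [
    [[0,0,0,-0.02,0,-0.01,0.0854],[0,0,0,-0.05,0,-0.02,0.0854],[0,0,0,-0.08,0,-0.02,0.0854],[0,0,0,-0.1,0,-0.02,0.0854],[0,0,0,-0.1,0,-0.02,0.0854]]
  ]
}}

```text
time: 20.55
eef_pos: [0.5265, -0.2605, 0.3043]
tcp_rot: [0.663, 0.749, 0.0, 0.001]
contact_force: [-0.2, 0.1, 0.1]
opening: 1.001
```

```bash
python3 - <<'E'
from h import *
for i in range(6): read_camera("top")
s=get_state();im=read_camera("wrist");np.save("w19.npy",s,allow_pickle=True)
cv2.imwrite("pics/w19.png",im[:,:,::-1])
im=read_camera("scene");cv2.imwrite("pics/s19.png",im[:,:,::-1]);cv2.imwrite("pics/s19z.png",cv2.resize(im[220:320,210:310,::-1],None,fx=6,fy=6,interpolation=cv2.INTER_CUBIC))
im=read_camera("top");cv2.imwrite("pics/t19.png",im[:,:,::-1])
r=pinpoint("scene","paddle");print([(x["centre"],x["p"]) for x in r[:2]],proj("scene",[.5182,-.1626,.012]))
print(s["eef_pos"],s["time"])
E
```

```text
[([266.6, 284.7], 0.85)] [[264.565  282.7941]]
[ 0.5269 -0.2586  0.3054] 20.85
```

View pics/w19.png

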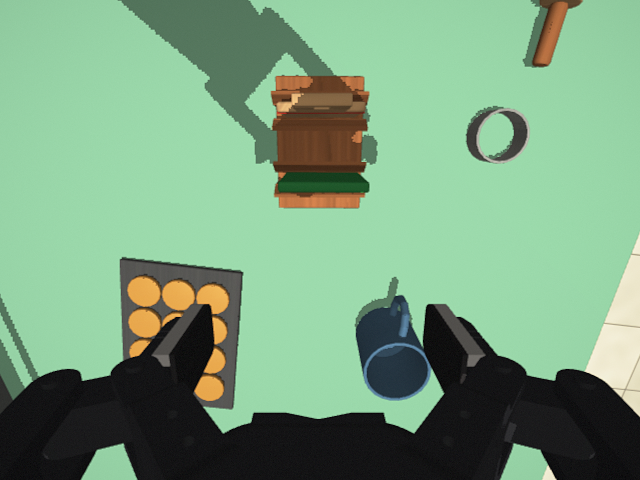

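View pics/s19.png

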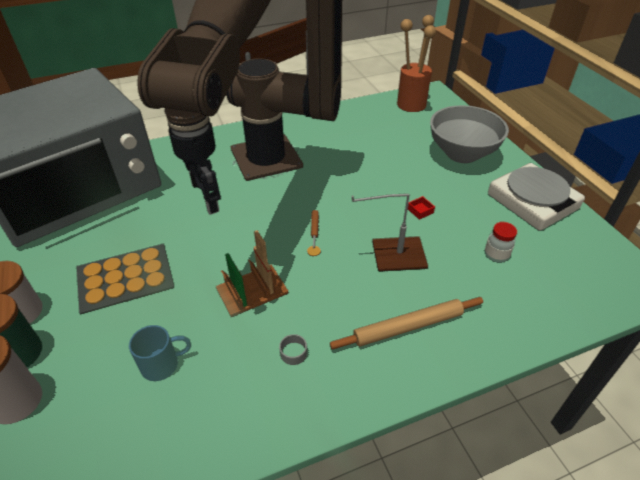

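View pics/s19z.png

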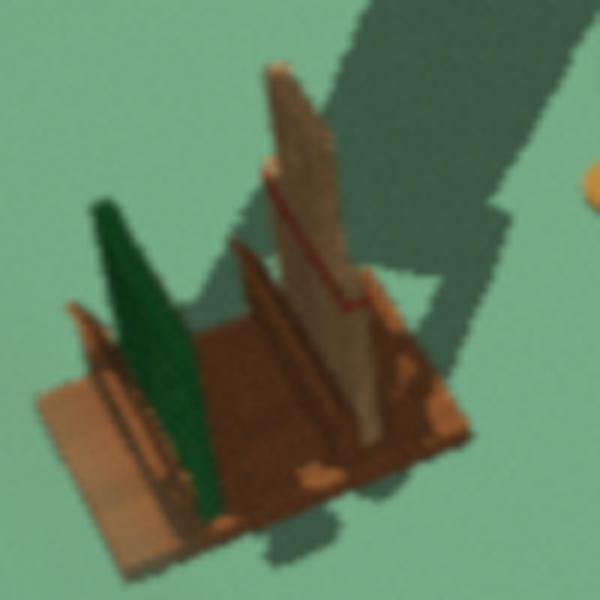

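View pics/t19.png

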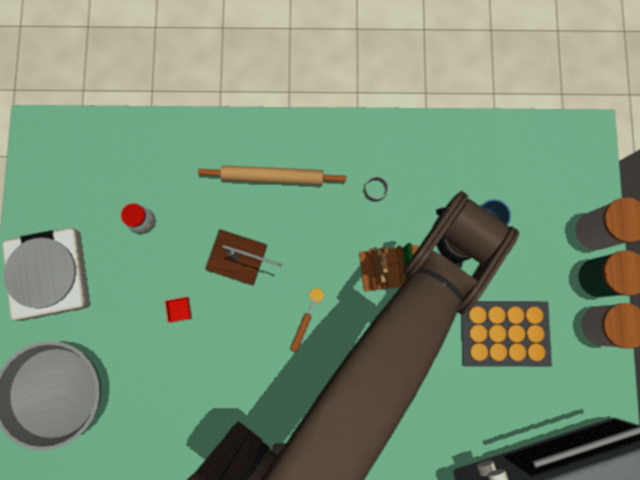

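```bash
python3 - <<'E'
from h import *
s=np.load("w19.npy",allow_pickle=True).item()
a=cv2.imread("pics/w19.png");z=cv2.resize(a[65:215,255:385],None,fx=4,fy=4,interpolation=cv2.INTER_CUBIC)
b=cv2.imread("pics/s19.png");zb=cv2.resize(b[215:315,205:305],None,fx=6,fy=6,interpolation=cv2.INTER_CUBIC)
th=np.radians(7.1);yv=np.array([np.cos(th),np.sin(th),0]);xv=np.array([-np.sin(th),np.cos(th),0]);o=np.array([.5182,-.1626,.012])
pts=[(x,y,zz) for x in(-.0045,.0045) for y,zz in((-.04,0),(.04,0),(-.04,.095),(.04,.095),(-.022,.16),(.022,.16))]
W=np.array([o+x*xv+y*yv+np.array([0,0,h]) for x,y,h in pts])
for img,n,st,f,off in((z,"wrist",s,4,(255,65)),(zb,"scene",None,6,(205,215))):
    for u in proj(n,W,st): cv2.circle(img,tuple(int(v) for v in ((u-off)*f)),3,(255,0,255),-1)
cv2.imwrite("pics/w19z.png",z);cv2.imwrite("pics/s19o.png",zb)
E
```

```text
(no output)
```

View pics/w19z.png

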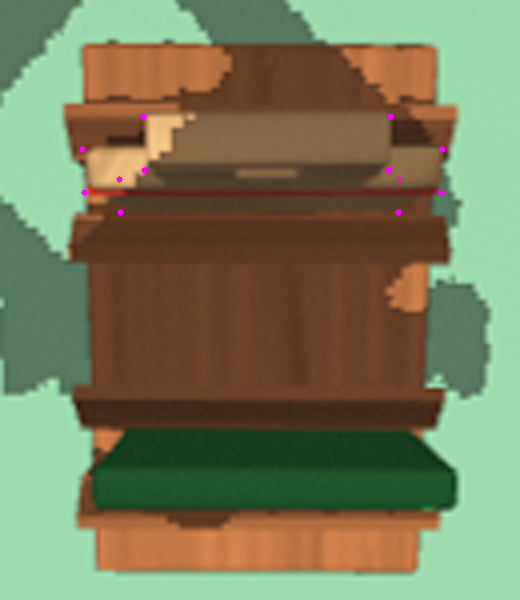

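View pics/s19o.png

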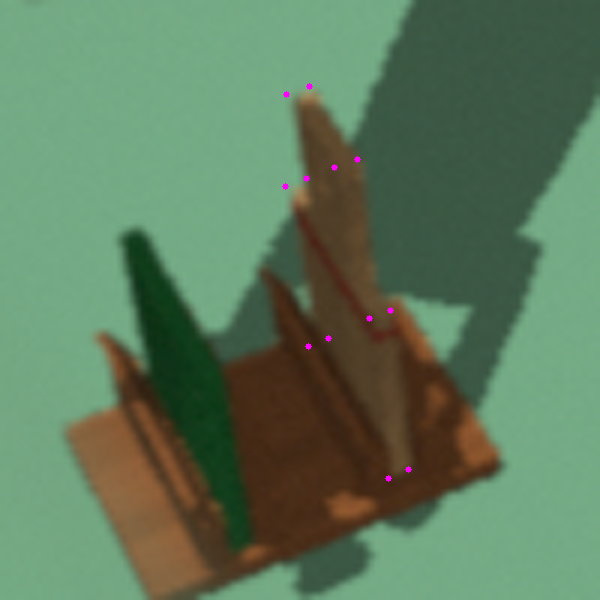

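```bash
python3 - <<'E'
from h import *
print(get_state()["time"]);print(ticket.sign_off())
E
```

```text
21.05
the job is handed in; nothing more can be done
None
```

The paddle is off the peg and standing upright, blade down, in the rack's empty slot. The job was handed in at 21 s, with the arm well clear.

**Taking it off the peg:** I measured the wire's last part as bent down by about 6.7 degrees. I pinched the neck from above, lifted the paddle about 9 mm at first, and slid it out with the paddle tilted to match the bend. It was about 6 mm above the wire's centre line as it passed over the tip. At each stop along the way, the force reading showed only the paddle's own weight, so I saw no sign of the slot catching on the tip. The largest load I saw on the wire came as the gripper closed, which pushed the paddle down by about 3.2 N. With the paddle's weight that is about 4.4 N, under the 7 N limit, and it was gone once I began to lift.

**Placing it in the rack:** The paddle touched the slot floor about 1 mm from the expected height, pressing with about 6 N. I then let go and backed away.

**Last checks:**
- **Wrist camera:** the paddle is centred in the slot within about 2 mm and nearly upright, leaning no more than the slot's slack allows.
- **Scene camera:** this view was about 2 pixels off from the predicted position. That matches the 4 to 6 mm by which this camera also differed on the rack, so I put it down to calibration.
- **Everything else:** the peg, green board and other items look unmoved in the scene camera's last picture. From the top camera the arm hid part of the mug and board.

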